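Load the coil-test carousel

ROBOT

A 7-joint arm with a two-finger parallel gripper is mounted at the origin on the work surface. World frame = base frame: x ahead of the robot, y to its left, z up, the work surface at z = 0. Lengths are in m, angles in rad, forces in N, time in s.
With the tool pointing down it reaches from about 0.375 to 0.925 m from the base axis. Payload 3.1 kg.
Tool frame: the origin (TCP) lies at the very end of the fingers, on their centre line; the grasp point (between the pads) lies 19 mm behind it; z points along the fingers, y is the direction in which the jaws open and shut (so a half turn about z gives the same grasp; the last joint's range is limited). The gripper opens to 85 mm and grips with 20 to 120 N. Pads are 22 mm wide; open, the fingers measure 114 mm over their backs; the gripper's body (76 mm by 85 mm) begins 54 mm behind the grasp point. The pads swing forward as they close: fully open they stand 13 mm farther back than shut.
Start: joints at [-0.098, 0.383, 0.044, 1.598, -0.018, 1.161, -0.05], TCP at [0.65, 0, 0.201] pointing down, gripper open.
Joint ranges: [-2.61, 2.61], [-0.41, 2.15], [-1.48, 1.57], [0, 2.5], [-1.57, 4.71], [0.05, 1.97], [-2.85, 2.85]. Speed limits (rad/s): [2.79, 2.79, 3.14, 3.14, 3.14, 3.14, 3.14].

INTERFACE

Orientations are given as a rotation vector (axis times angle).
In Python, from station import readout, read_camera, workorder, search_frame gives the robot as it stands.
- The arm moves only by the tool send_rows, never from a script. Its argument "plan" is text: rows parted by semicolons, each of 4 numbers parted by spaces: the shift along the world's x, y, z in mm, then the turn about the world's z in rad. In form: dx dy dz twist; .... A call has 1 to 5 rows; each row shifts and turns the pose as measured when the row begins; what a row does not reach is not made up. A row lasts 1/12 s, in which the tool goes at most 41.7 mm and 7.16 degrees, less where a joint would pass 70% of its speed; a pose out of reach is approached as far as the arm can. A call with a gripper value outside its range is refused whole. "gripper" is the finger opening in mm, from 0 to 85.4, set as the call begins (left out, the last holds). The fingers move at their own pace and stop on an object; "squeeze" is the grip in N (left out, the last holds). Time passes only in rows, so rows that do not move let the fingers close. It gives the time, the measured TCP pose, the force and the opening at its end, in the units of the state.
- readout.state(): the state, without advancing time (a new reading comes with each control period).
- read_camera(name): name is "scene" or "side" or "wrist"; returns a dict with "pixels" (420x560x3 uint8, red, green, blue), "z_map" (420x560 float32, m along the optical axis (not along the pixel's ray), 0 where there is no reading), "fov_y" (degrees; the focal length in pixels is half the picture's height over the tangent of half this angle, whatever the lens; pixels are square), "cx", "cy" (the principal point, pixels), "rvec" (rotation vector, rad) and "tvec" (3), from world to camera coordinates, as OpenCV has them; the wrist camera has in their place "hand_eye" (4x4, takes a point from camera to tool coordinates, whose origin is the TCP and whose axes are the flange's). Camera axes: x right, y down, z forward; pixel columns grow to the right and rows downward; lengths in m; the calibration is good to about 2 mm. A picture is of the moment at which its call begins: read the wrist's pose just before it.
- workorder.finish_job(): hands the job in, once; it reports no verdict.
Trained networks look in a picture, given as the dict that the camera call returned (one of the last four; its "shot" number tells which), for a name from the list of things; names that differ only in an ending like _2 or _b are one class to them, and where a whole thing is asked for, a point or a joint stands for the part that bears it (a point fixed in the world has none). Each returns a list of dicts, best first, with "conf" (0 to 1); they miss things now and then, are a little off and sometimes report something else, mostly with a low value. They report only what shows in the picture. A call takes as long as a camera call. They do not tell look-alikes from the thing itself.
- search_frame(target, picture): "pixel" ([column, row] in pixels, amid what is visible of it).
The state is a dict: "time": time; "qpos": joint angles; "dq": joint speeds; "joint_efforts": joint torques, N m; "tcp_pos": TCP position; "tcp_rot": TCP orientation; "contact_force": force on the tool from outside, world axes, zero at the start; "moment": the same for the moment, N m; "opening": opening from 0.0 (shut) to 1.0 (fully open).
Only numpy, scipy, OpenCV 4.12 (cv2) and the standard library are available. Lean on these libraries where they do the work, as an engineer would, in place of code of your own. Each camera call takes 0.05 s, during which the arm holds its last target.

TASK

Load the test carousel: turn it by its centre knob until the rack with three small pockets squarely faces the white pointer on the base, then slide the hollow square cores off the open end of the bar and set each one fully down in a rack pocket of its own. Only when all cores are in, turn the carousel until the nest with two larger pockets squarely faces the pointer, lift the potted blocks out of the mould and seat each fully down in a nest pocket of its own, rib up; leave the carousel standing like that. Put parts only into the station that is facing the pointer, and leave the other things on the bench where they are.

Things in the scene. Friction and masses are not known exactly. Their poses are not given: they have to be found in the camera images.
- knob (a point): centre of the carousel's grip knob, an upright black bar 52 long (along the disc's x), 14 thick, 28 high, on the turning axis; this point is 14 below the knob's top and 76 above the bench. Its axes are the disc's axes (z up)
- disc (a joint): angle of the carousel disc (rad), growing counterclockwise seen from above, stops at -3 and +3. At 0 the three-pocket rack faces the pointer, at +1.571 the two-pocket nest does. It stays where it is left; turning takes about 0.2 N m. Disc: aluminium, 284 across, top face 28 above the bench. The other two stations (three short pins; a flat rubber pad) are not used
- load (a point): the loading point: fixed point above the carousel base, 95 from the turning axis towards the white pointer, at the height of the disc's top face. Site axes are those of the base: the pointer is at -x, z up; behind the disc (+x) stands a 55 high readout box
- rack_mid (a point): middle of the rack, 95 from the turning axis, on the disc's top face; it carries the disc's axes. The row of pockets runs along the disc's y (tangential). The rack walls are 4 thick and 6 high
- rack_p0 (a point): floor centre of rack pocket 0 (28 above the bench); pocket is 38 or 38.5 long along the disc's y, 31 wide along the disc's x, 6 deep; pockets are 42.5 apart. A core lies in it with its length along the disc's y
- rack_p1 (a point): floor centre of rack pocket 1 (28 above the bench); pocket is 38 or 38.5 long along the disc's y, 31 wide along the disc's x, 6 deep; pockets are 42.5 apart. A core lies in it with its length along the disc's y
- rack_p2 (a point): floor centre of rack pocket 2 (28 above the bench); pocket is 38 or 38.5 long along the disc's y, 31 wide along the disc's x, 6 deep; pockets are 42.5 apart. A core lies in it with its length along the disc's y
- nest_mid (a point): middle of the nest, 95 from the turning axis, on the disc's top face; it carries the disc's axes. The row of two pockets runs along the disc's x (tangential). Walls 4 thick, 6 high
- nest_p0 (a point): floor centre of nest pocket 0 (28 above the bench); pocket is 53.5 long along the disc's x, 47 wide along the disc's y, 6 deep; pockets are 57.5 apart. A block stands in it with its rib along the disc's x
- nest_p1 (a point): floor centre of nest pocket 1 (28 above the bench); pocket is 53.5 long along the disc's x, 47 wide along the disc's y, 6 deep; pockets are 57.5 apart. A block stands in it with its rib along the disc's x
- bar: fixed stand with a level square steel bar, 9 x 9 in section, its axis 100 above the bench, running along the stand's y through the origin's plane x = 0. The end at y = -88 is fixed to a post (30 x 18, 114 high, on a base 80 x 80 x 14 centred at y = -100); the end at y = +85 is open. Origin on the bench, z up
- core0: dark hollow square core, 34 long (its own y), 26 x 26 outside, with a 14 x 14 square hole right through along y; 70 g; origin at its centre. It starts threaded on the bar, hanging with the hole's top on the bar (centre 97.5 above the bench), 38 to 54 from the next place (an absent one leaves a wider gap). Two or three are present
- core1: dark hollow square core, 34 long (its own y), 26 x 26 outside, with a 14 x 14 square hole right through along y; 70 g; origin at its centre. It starts threaded on the bar, hanging with the hole's top on the bar (centre 97.5 above the bench), 38 to 54 from the next place (an absent one leaves a wider gap). Two or three are present
- core2: dark hollow square core, 34 long (its own y), 26 x 26 outside, with a 14 x 14 square hole right through along y; 70 g; origin at its centre. It starts threaded on the bar, hanging with the hole's top on the bar (centre 97.5 above the bench), 38 to 54 from the next place (an absent one leaves a wider gap). Two or three are present
- mould: fixed aluminium mould block, 140 (its y) x 72 x 34 high, origin on the bench under its centre, with two open cavities 18 deep, 62 apart along y, 1.5 wider than the block on each side
- block0: black potted block: body 48 (its y) x 40 x 22 high with an upright rib on top, 40 long (y), 12 thick (x), 18 high (total height 40); 110 g; origin under the centre of its body, z up. Starts in a mould cavity with its underside 16 above the bench. Both are always present
- block1: black potted block: body 48 (its y) x 40 x 22 high with an upright rib on top, 40 long (y), 12 thick (x), 18 high (total height 40); 110 g; origin under the centre of its body, z up. Starts in a mould cavity with its underside 16 above the bench. Both are always present
- meter_a: grey hand-held meter, 150 x 78 x 34, lying; bystander
- meter_b: grey hand-held meter, 150 x 78 x 34, lying; bystander
- reel: white empty reel, 56 across, 30 high; bystander
- driver: screwdriver lying on the bench; bystander
- tin: low steel tin, 60 across, 50 high; bystander
There are look-alikes about, which are no part of the job. Leave any turquoise look-alike of the core1 alone.

How it is judged:
By the outcome, as a careful person would: the job done as asked, in the order asked, and still so for the second after the job is handed in, with the robot touching nothing.
Of core0, core1, core2 only 2 to 3 are there at a start; the rules pass over those that are not, and their reading is None.
At some moment in a run one of core0, core1, core2 may be knocked a few centimetres aside while the robot is not near it.
Once in a run the grip may slacken for a moment while it holds something.
It also fails if it takes over 200 s, if anything falls off the work surface, if the arm or the gripper's body presses on something with over 40 N, if the wrist force passes 120 N, or if a joint passes its speed limit or range.

## Working session

There is one attempt and no reset: what is moved stays moved. The work goes in short steps, Python scripts to look and compute and a tool call to move; the robot and the scene stay as the last step left them, time stands still between calls to the robot, and variables do not carry over. Pictures are saved under pics/ and viewed, and the job is handed in when it is done.

Besides the shell and the picture viewer there is one more tool, called after "Request:" in YAML: its name, and indented under it one key for each argument. send_rows: Moves the arm, as the interface text tells. Its arguments: {"type":"object","properties":{"plan":{"type":"string"},"gripper":{"type":"number"},"squeeze":{"type":"number"}},"required":["plan"]}

```bash
mkdir -p pics; ls
cat > h.py <<'E'
import numpy as np, cv2
from station import readout, read_camera, workorder, search_frame
def save(p,name,crop=None,scale=1):
    im=p["pixels"][:,:,::-1]
    if crop: x0,y0,x1,y1=crop; im=im[y0:y1,x0:x1]
    if scale!=1: im=cv2.resize(im,None,fx=scale,fy=scale,interpolation=cv2.INTER_CUBIC)
    cv2.imwrite("pics/"+name+".png",im)
def cam(p,st=None):
    f=p["pixels"].shape[0]/2/np.tan(np.radians(p["fov_y"])/2)
    if "rvec" in p:
        R,_=cv2.Rodrigues(np.array(p["rvec"],float)); t=np.array(p["tvec"],float)
        return f,R.T,-R.T@t   # cam->world
    H=np.array(p["hand_eye"]); Rt,_=cv2.Rodrigues(np.array(st["tcp_rot"],float))
    return f,Rt@H[:3,:3],Rt@H[:3,3]+np.array(st["tcp_pos"])
def cloud(p,st=None):
    f,R,o=cam(p,st); h,w=p["z_map"].shape
    u,v=np.meshgrid(np.arange(w),np.arange(h)); z=p["z_map"].astype(float)
    c=np.stack([(u-p["cx"])/f*z,(v-p["cy"])/f*z,z],-1)
    W=c@R.T+o; W[z<=0]=np.nan
    return W
def proj(p,X,st=None):
    f,R,o=cam(p,st); c=(np.atleast_2d(X)-o)@R
    return np.stack([c[:,0]/c[:,2]*f+p["cx"],c[:,1]/c[:,2]*f+p["cy"]],-1)
def onplane(p,uv,z,st=None):
    f,R,o=cam(p,st); uv=np.atleast_2d(uv).astype(float)
    d=np.stack([(uv[:,0]-p["cx"])/f,(uv[:,1]-p["cy"])/f,np.ones(len(uv))],-1)@R.T
    return o+d*((z-o[2])/d[:,2])[:,None]
E
python3 - <<'E'
from h import *
print(readout.state())
for n in ["scene","side","wrist"]:
    p=read_camera(n); save(p,n+"0"); print(n,{k:v for k,v in p.items() if k not in("pixels","z_map")})
    np.savez(f"/tmp/{n}0.npz",**{k:v for k,v in p.items()})
E
```

```text
pics
{'time': 0.0, 'qpos': array([-0.09778015,  0.38380038,  0.04385595,  1.59960001, -0.01788006,
        1.16121055, -0.04988025]), 'dq': array([-1.26122217e-03, -8.49987249e-04,  4.57165667e-04, -7.78050828e-04,
        1.91917964e-04, -7.68877576e-05,  6.09160560e-05]), 'joint_efforts': array([-8.41360106e-04, -4.33466363e+01,  1.02427706e+00, -2.49513745e+01,
        1.06121189e-02,  1.12996699e-02, -5.17373280e-06]), 'tcp_pos': array([ 6.48964502e-01, -4.43346004e-05,  1.99497935e-01]), 'tcp_rot': array([-2.22013897, -2.22028729,  0.00309317]), 'contact_force': array([-0.57147406, -0.28075202, -0.32651739]), 'moment': array([-0.00163095,  0.0141458 , -0.00484475]), 'opening': 0.9952537886987988}
scene {'fov_y': 47.8537036682913, 'cx': 278.79282366363884, 'cy': 197.68228979391762, 'rvec': array([ 1.97962114,  0.83969461, -0.4607246 ]), 'tvec': array([-0.48112367, -0.10299688,  1.61312147]), 'shot': 1}
side {'fov_y': 47.517654170477336, 'cx': 277.09971783183494, 'cy': 212.82993940537452, 'rvec': array([ 2.42044898, -0.1686556 ,  0.04603996]), 'tvec': array([-0.53299814,  0.18922597,  1.10872721]), 'shot': 2}
wrist {'fov_y': 63.30919631212659, 'cx': 278.6306249716504, 'cy': 209.2536694598808, 'hand_eye': array([[ 3.76069343e-04, -9.51701053e-01, -3.07026001e-01,
         7.81653138e-02],
       [ 9.99999867e-01,  4.66374883e-04, -2.20763627e-04,
         9.06623155e-04],
       [ 3.53290192e-04, -3.07025877e-01,  9.51701101e-01,
        -1.73195794e-01],
       [ 0.00000000e+00,  0.00000000e+00,  0.00000000e+00,
         1.00000000e+00]]), 'shot': 3}
```

View pics/scene0.png

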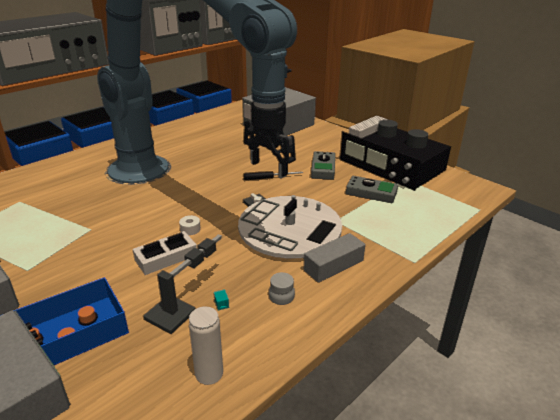

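View pics/side0.png

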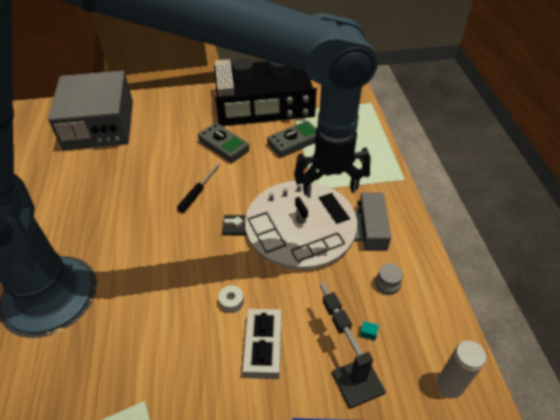

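View pics/wrist0.png

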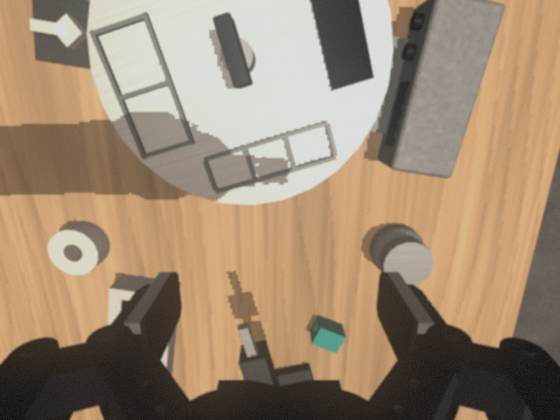

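Run:
```python
from h import *
L=lambda n:{k:(v if v.shape else v.item()) for k,v in np.load(f"/tmp/{n}0.npz").items()}
s=L("scene");d=L("side");w=L("wrist")
save(s,"sc1",(100,160,400,340),2.6); save(d,"sd1",(180,170,500,420),2.4)
st=readout.state()
from station import search_frame
ps={n:read_camera(n) for n in("scene","side","wrist")}
for n,p in ps.items():
    C=cloud(p,st)
    for t in ["knob","disc","rack_mid","nest_mid","bar","core0","mould","block0","meter_a","reel","driver","tin"]:
        for r in search_frame(t,p):
            u,v=np.round(r["pixel"]).astype(int)
            print(n,t,round(r["conf"],2),(u,v),np.round(C[v,u],3))
```

```text
scene knob 0.95 (np.int64(286), np.int64(225)) [0.618 0.096 0.025]
scene disc 0.68 (np.int64(152), np.int64(252)) [ 0.487 -0.236  0.037]
scene disc 0.67 (np.int64(288), np.int64(227)) [0.63  0.091 0.027]
scene disc 0.54 (np.int64(374), np.int64(189)) [0.674 0.417 0.033]
scene rack_mid 0.74 (np.int64(287), np.int64(225)) [0.623 0.094 0.028]
scene rack_mid 0.72 (np.int64(203), np.int64(246)) [ 0.634 -0.185  0.109]
scene nest_mid 0.85 (np.int64(290), np.int64(223)) [0.627 0.102 0.033]
scene bar 0.9 (np.int64(171), np.int64(309)) [ 0.678 -0.308  0.032]
scene bar 0.37 (np.int64(285), np.int64(224)) [0.614 0.096 0.027]
scene core0 0.76 (np.int64(206), np.int64(246)) [ 0.637 -0.18   0.108]
scene core0 0.68 (np.int64(223), np.int64(300)) [ 0.725 -0.207  0.023]
scene core0 0.65 (np.int64(193), np.int64(257)) [ 0.648 -0.223  0.107]
scene mould 0.93 (np.int64(162), np.int64(258)) [ 0.513 -0.226  0.028]
scene block0 0.74 (np.int64(151), np.int64(250)) [ 0.48  -0.235  0.039]
scene meter_a 0.92 (np.int64(322), np.int64(167)) [0.468 0.414 0.032]
scene meter_a 0.83 (np.int64(372), np.int64(190)) [0.
[... 2212 characters left out ...]
.08 ]
wrist mould 0.71 (np.int64(122), np.int64(294)) [ 0.471 -0.133  0.034]
wrist mould 0.46 (np.int64(285), np.int64(372)) [ 0.658 -0.265  0.01 ]
wrist mould 0.19 (np.int64(274), np.int64(384)) [ 0.645 -0.197  0.099]
wrist block0 0.61 (np.int64(260), np.int64(364)) [ 0.632 -0.16   0.111]
wrist block0 0.19 (np.int64(240), np.int64(84)) [0.62  0.089 0.09 ]
wrist meter_a 0.46 (np.int64(258), np.int64(364)) [ 0.63  -0.16   0.112]
wrist reel 0.71 (np.int64(77), np.int64(247)) [ 0.412 -0.088  0.005]
wrist reel 0.48 (np.int64(243), np.int64(86)) [0.621 0.088 0.08 ]
wrist tin 0.63 (np.int64(404), np.int64(255)) [ 0.78  -0.076  0.05 ]
wrist tin 0.24 (np.int64(243), np.int64(85)) [0.622 0.089 0.089]
```

View pics/sc1.png

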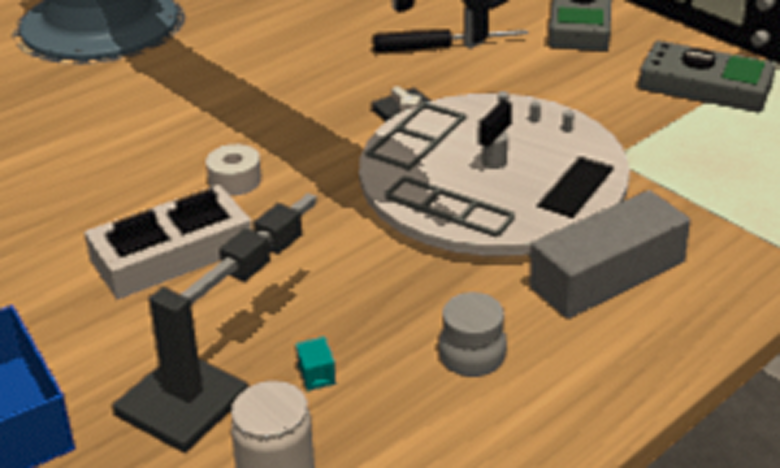

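View pics/sd1.png

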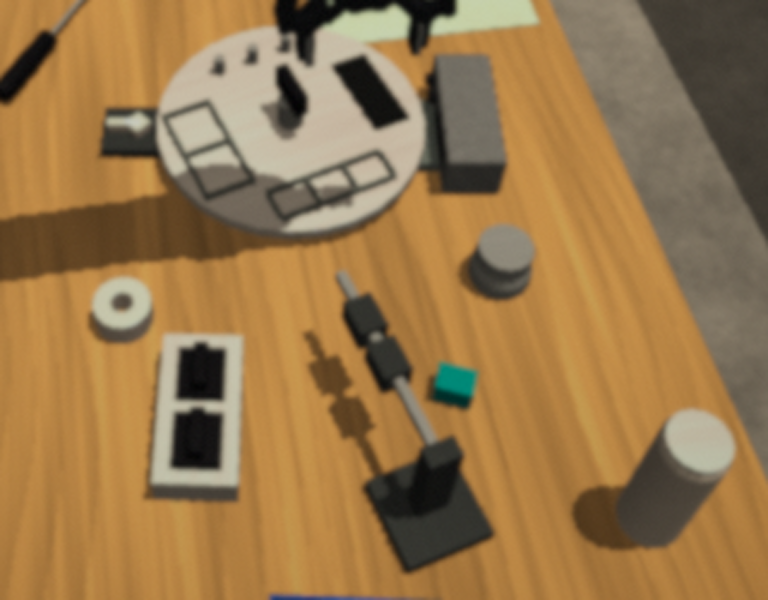

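```bash
cat >> h.py <<'E'
def rect(P):
    (c,s,a)=cv2.minAreaRect(P.astype(np.float32)*1000); b=cv2.boxPoints((c,s,a))
    e=[b[1]-b[0],b[2]-b[1]]; e=max(e,key=np.linalg.norm)
    return np.round(c,1),np.round(s,1),round(float(np.degrees(np.arctan2(e[1],e[0]))),2)
def pcarect(P):
    c=P.mean(0);u,s,vt=np.linalg.svd(P-c,full_matrices=False);return c,vt[0]
E
python3 - <<'E'
from h import *
st=readout.state(); 
p=read_camera("wrist");C=cloud(p,st)
def box(lo,hi): 
    m=np.all((C>lo)&(C<hi),-1); return C[m]
# knob top
K=box([.56,.03,.082],[.68,.15,.098]); print("knob",len(K),K[:,2].mean(),rect(K[:,:2]))
# disc
D=box([.45,-.06,.02],[.8,.25,.036]); print("discz",np.median(D[:,2]))
# disc edge low: for each column, points at boundary lower
E_=[]
m=np.all((C>[.45,-.06,.022])&(C<[.8,.25,.034]),-1).astype(np.uint8)
m=cv2.morphologyEx(m,cv2.MORPH_CLOSE,np.ones((15,15)))
cs,_=cv2.findContours(m,cv2.RETR_EXTERNAL,cv2.CHAIN_APPROX_NONE); c=max(cs,key=cv2.contourArea)[:,0]
W=onplane(p,c,.028,st)
ok=(c[:,1]>5)&(W[:,1]<.1)
from scipy.optimize import least_squares
r=least_squares(lambda x:np.hypot(W[ok,0]-x[0],W[ok,1]-x[1])-.142,[.63,.09],loss="soft_l1",f_scale=.002); print("disc c",r.x,np.abs(r.fun).mean())
r=least_squares(lambda x:np.hypot(W[ok,0]-x[0],W[ok,1]-x[1])-x[2],[.63,.09,.14],loss="soft_l1",f_scale=.002); print("disc c",r.x)
# readout box
B=box([.72,-.05,.048],[.9,.25,.06]); print("box",len(B),rect(B[:,:2]),np.median(B[:,2]))
# pointer plate
for z0,z1 in((.004,.03),):
    B=box([.42,.05,z0],[.5,.2,z1]); print("ptr",len(B),rect(B[:,:2]),np.percentile(B[:,2],[5,50,95]))
for n in("scene","side"):
    p2=read_camera(n); C=cloud(p2)
    K=box([.54,.03,.06],[.70,.17,.1]); print(n,"knob",len(K),np.percentile(K[:,2],[5,95]),K.mean(0))
    B=box([.72,-.05,.048],[.9,.25,.062]); print("box",len(B),rect(B[:,:2]),np.median(B[:,2]))
    M=box([.4,-.34,.03],[.6,-.1,.038]); print("mould",len(M),rect(M[:,:2]),np.median(M[:,2]))
    R=box([.4,-.34,.048],[.56,-.1,.06]); 
    for lo,hi in((-.34,-.205),(-.205,-.1)):
        r_=R[(R[:,1]>lo)&(R[:,1]<hi)]; 
        if len(r_)>5: print("rib",len(r_),rect(r_[:,:2]),r_.mean(0))
    B=box([.55,-.36,.09],[.75,-.1,.125]); print("bar+cores",len(B),rect(B[:,:2]))
    T=box([.55,-.29,.106],[.68,-.12,.118]); print("core tops",len(T),rect(T[:,:2]),np.median(T[:,2]))
E
```

```text
knob 1386 0.08982480795514303 (array([613.5, 113.3]), array([14.2, 52.1]), -73.65)
discz 0.028449763903156067
disc c [0.61710222 0.1135249 ] 0.005903489214292841
disc c [0.62034705 0.12453872 0.152056  ]
box 12013 (array([795.6,  84.4]), array([150. ,  60.2]), 81.21) 0.05507897631237468
ptr 5869 (array([460. , 108.3]), array([116.5,  79.9]), 89.98) [0.01136889 0.02431705 0.02916871]
scene knob 167 [0.06079538 0.08895649] [0.61875785 0.10903355 0.07751656]
box 967 (array([798.2,  84.2]), array([154.5,  61.3]), 81.58) 0.05291429212534149
mould 683 (array([ 460.2, -192.7]), array([146.5, 121.5]), 79.35) 0.032659821949978296
rib 79 (array([ 476.2, -230.3]), array([39.9, 15.9]), 78.81) [ 0.47791977 -0.23073081  0.05273284]
rib 72 (array([ 485.4, -168.7]), array([40.7, 18.7]), 79.94) [ 0.48775231 -0.16954729  0.05255563]
bar+cores 825 (array([ 639. , -219.2]), array([ 32.1, 193. ]), -75.23)
core tops 249 (array([ 640.5, -221. ]), array([ 28.4, 135.7]), -75.1) 0.10836746421717802
side knob 206 [0.06296917 0.09312321] [0.61284713 0.10913286 0.08201652]
box 1157 (array([796.4,  84.4]), array([153.,  62.]), 80.09) 0.0562114253676953
mould 1501 (array([ 455.3, -184.2]), array([160. , 128.7]), 80.28) 0.03495390908862617
rib 123 (array([ 476.8, -228.8]), array([40.1, 11.9]), 81.88) [ 0.47639603 -0.23027085  0.05614596]
rib 112 (array([ 487.2, -166.8]), array([41. , 12.1]), 79.89) [ 0.4868604  -0.16875846  0.05609214]
bar+cores 1097 (array([ 639.4, -217.2]), array([ 30.6, 192.6]), -75.87)
core tops 545 (array([ 637.8, -208.6]), array([ 27.5, 173.4]), -75.5) 0.11098880315500637
```

Request:
send_rows:
  plan: "-12 38 -10 0.095; -12 38 -20 0.095; -12 38 -20 0.095; 0 0 0 0"
  gripper: 50

```text
time: 2.58
tcp_pos: [0.6157, 0.1107, 0.1526]
tcp_rot: [1.877, 2.51, 0.009]
contact_force: [-1.2, 2.6, -0.9]
opening: 0.586
```

Request:
send_rows:
  plan: "-2 3 -30 0; 0 0 -30 0; 0 0 -25 0; 0 0 0 0"

```text
time: 2.92
tcp_pos: [0.6135, 0.121, 0.0673]
tcp_rot: [1.864, 2.517, 0.019]
contact_force: [-1.1, 0.3, -0.9]
opening: 0.584
```

```bash
cat >> h.py <<'E'
def show():
    s=readout.state();r=s["tcp_rot"];print(round(s["time"],2),"tcp",np.round(s["tcp_pos"]*1000,1),"yawY",round(float(np.degrees(2*np.arctan2(r[1],r[0])))-90,2),"tilt",np.round(np.array(cv2.Rodrigues(r)[0])[:,2],3),"F",np.round(s["contact_force"],1),"op",round(s["opening"]*85.4,1),"q7",round(s["qpos"][6],2));return s
E
python3 - <<'E'
from h import *
st=show();p=read_camera("wrist");save(p,"w1")
E
```

```text
2.92 tcp [613.5 121.   67.3] yawY 16.95 tilt [ 0.014  0.004 -1.   ] F [-1.1  0.3 -0.9] op 49.9 q7 0.01
```

View pics/w1.png

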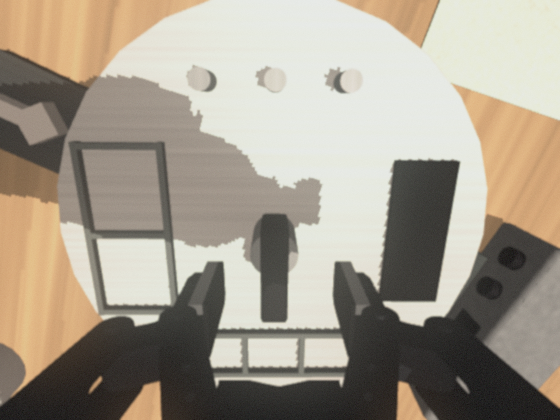

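The knob (274,268) lies between the open fingers, aligned with them. The TCP sits 8 mm too far along +y, so I correct that and close.

Request:
send_rows:
  plan: "0 -7 -3 -0.01; 0 0 0 0"

```text
time: 3.13
tcp_pos: [0.6173, 0.1135, 0.0688]
tcp_rot: [1.876, 2.503, 0.025]
contact_force: [-0.8, -1.6, -1.4]
opening: 0.583
```

Request:
send_rows:
  plan: "0 0 0 0; 0 0 0 0; 0 0 0 0; 0 0 0 0; 0 0 0 0"
  gripper: 0
  squeeze: 60

```text
time: 3.55
tcp_pos: [0.6236, 0.1118, 0.0764]
tcp_rot: [1.877, 2.491, 0.04]
contact_force: [-0.6, 0.4, 0.7]
opening: 0.002
```

```bash
python3 -c "
from h import *
show()"
```

```text
3.55 tcp [623.6 111.8  76.4] yawY 16.01 tilt [ 0.034  0.007 -0.999] F [-0.6  0.4  0.7] op 0.2 q7 0.01
```

Run:
```python
from h import *
p=read_camera("wrist");save(p,"w2")
p=read_camera("side");save(p,"s2",(180,100,420,300),2.5);show()
```

```text
3.65 tcp [623.4 111.9  76.2] yawY 16.03 tilt [ 0.033  0.007 -0.999] F [-0.3 -1.  -1. ] op 0.2 q7 0.01
```

View pics/w2.png

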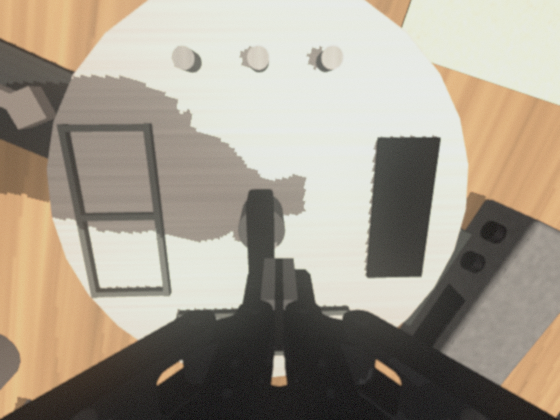

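View pics/s2.png

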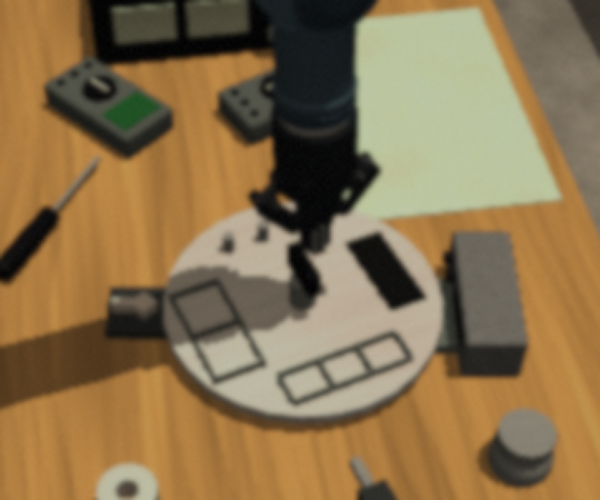

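Run:
```python
from h import *
st=show();p=read_camera("wrist");C=cloud(p,st)
m=np.all((C>[.56,.03,.08])&(C<[.68,.2,.1]),-1); print(m.sum(),rect(C[m][:,:2]),C[m].mean(0))
for v in range(180,330,12): print(v,[tuple(np.round(C[v,u]*1000).tolist()) for u in (250,260,268,278,290,304)])
print(proj(p,[[.6135,.1133,.09],[.6235,.112,.076]],st))
for n in("scene","side"):
    q=read_camera(n);C=cloud(q)
    save(q,"k_"+n,(240,150,340,250),6)
    print(n,proj(q,[[.6135,.1133,.09],st["tcp_pos"]]))
```

```text
3.65 tcp [623.4 111.9  76.2] yawY 16.03 tilt [ 0.033  0.007 -0.999] F [-0.3 -1.  -1. ] op 0.2 q7 0.01
1859 (array([611.8, 119.8]), array([14. , 39.6]), -73.5) [0.61036174 0.12375582 0.08971351]
180 [(600.0, 133.0, 29.0), (606.0, 135.0, 28.0), (611.0, 136.0, 28.0), (618.0, 138.0, 29.0), (625.0, 141.0, 30.0), (634.0, 143.0, 28.0)]
192 [(601.0, 137.0, 70.0), (606.0, 138.0, 70.0), (610.0, 140.0, 71.0), (620.0, 130.0, 29.0), (628.0, 132.0, 28.0), (637.0, 135.0, 28.0)]
204 [(602.0, 137.0, 91.0), (607.0, 138.0, 90.0), (611.0, 139.0, 90.0), (621.0, 125.0, 38.0), (630.0, 125.0, 29.0), (639.0, 127.0, 28.0)]
216 [(604.0, 130.0, 89.0), (608.0, 132.0, 90.0), (612.0, 133.0, 91.0), (620.0, 125.0, 63.0), (633.0, 116.0, 28.0), (642.0, 119.0, 28.0)]
228 [(605.0, 124.0, 91.0), (610.0, 125.0, 90.0), (614.0, 127.0, 90.0), (622.0, 118.0, 64.0), (635.0, 108.0, 28.0), (645.0, 110.0, 29.0)]
240 [(607.0, 118.0, 90.0), (612.0, 120.0, 91.0), (616.0, 120.0, 90.0), (625.0, 111.0, 63.0), (638.0, 99.0, 27.0), (647.0, 102.0, 28.0)]
252 [(609.0, 112.0, 91.0), (613.0, 113.0, 91.0), (617.0, 114.0, 90.0), (632.0, 88.0, 
[... 390 characters left out ...]
121.0, 136.0), (619.0, 121.0, 136.0), (623.0, 123.0, 137.0), (630.0, 121.0, 130.0)]
300 [(609.0, 120.0, 146.0), (613.0, 120.0, 145.0), (615.0, 121.0, 145.0), (619.0, 122.0, 145.0), (623.0, 123.0, 145.0), (627.0, 125.0, 146.0)]
312 [(609.0, 120.0, 153.0), (613.0, 121.0, 153.0), (615.0, 122.0, 154.0), (620.0, 116.0, 144.0), (622.0, 124.0, 153.0), (626.0, 125.0, 154.0)]
324 [(610.0, 120.0, 159.0), (613.0, 121.0, 159.0), (615.0, 122.0, 160.0), (621.0, 112.0, 145.0), (622.0, 123.0, 159.0), (626.0, 124.0, 159.0)]
[[260.19324853 251.29230899]
 [277.48099877 246.89494109]]
scene [[289.85755602 201.62081308]
 [292.02589288 207.63897161]]
side [[301.14187453 204.03483744]
 [305.07463484 207.78519934]]
```

View pics/k_side.png

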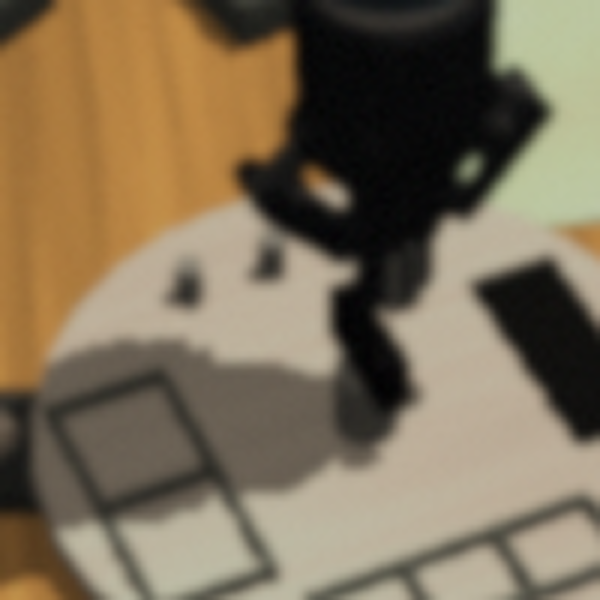

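View pics/k_scene.png

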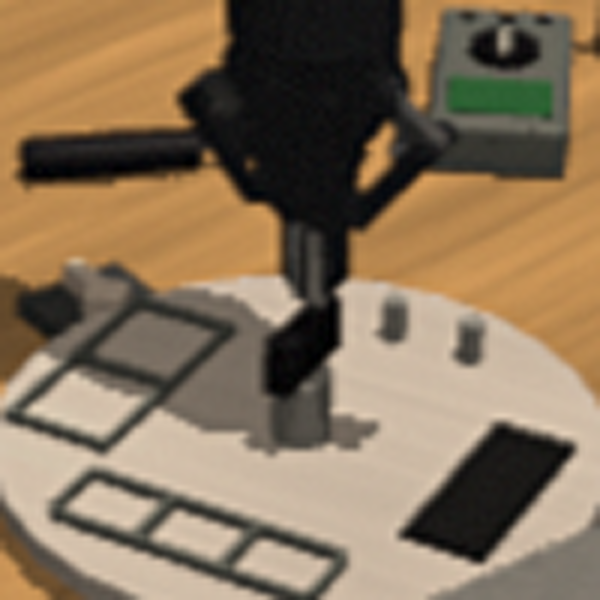

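Run:
```python
from h import *
p=read_camera("wrist"); save(p,"w3",(200,160,360,400),3)
for q in(p,dict(np.load("/tmp/wrist0.npz"))):
    f=210/np.tan(np.radians(q["fov_y"])/2);z=q["z_map"].astype(float);H=q["hand_eye"]
    u,v=np.meshgrid(np.arange(560),np.arange(420))
    c=np.stack([(u-q["cx"])/f*z,(v-q["cy"])/f*z,z],-1)@H[:3,:3].T+H[:3,3]
    m=(z>0)&(z<.22)&(v>225)&(c[...,2]<0.03)
    T=c[m]; 
    for zz in np.arange(-.08,.03,.01):
        s=T[(T[:,2]>zz)&(T[:,2]<zz+.01)]
        if len(s): print(round(zz,3),len(s),np.round(s.min(0)*1000),np.round(s.max(0)*1000))
```

```text
-0.08 2444 [-12. -32. -80.] [ 14.  34. -70.]
-0.07 1100 [-12. -13. -70.] [ 11.  14. -60.]
-0.06 895 [  5. -13. -60.] [ 11.  14. -50.]
-0.05 700 [  6. -13. -50.] [ 11.  14. -40.]
-0.04 254 [  5. -11. -40.] [ 11.  13. -33.]
-0.02 1045 [ -7. -15. -17.] [ 19.  -1. -12.]
0.01 374 [ -7. -23.  11.] [ 8.  5. 15.]
0.02 1501 [-27. 149.  24.] [  3. 182.  30.]
-0.08 2042 [-12. -56. -80.] [ 12.  57. -70.]
-0.07 1936 [-12. -56. -70.] [ 12.  57. -60.]
-0.06 1527 [-12. -56. -60.] [ 11.  57. -50.]
-0.05 504 [-11. -52. -50.] [ 11.  50. -43.]
```

View pics/w3.png

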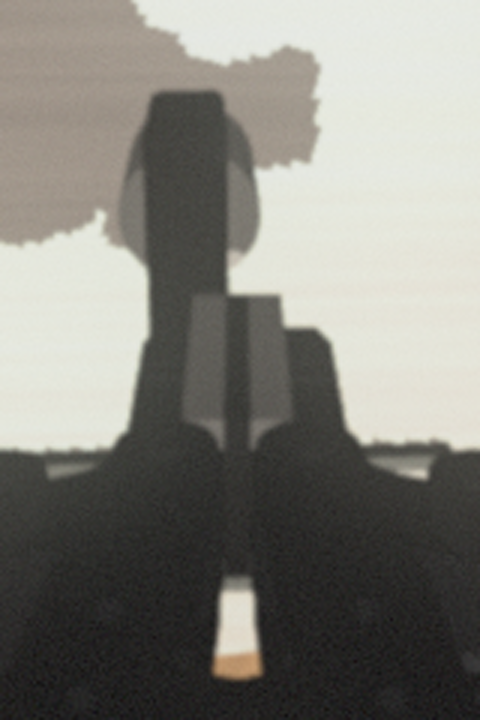

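Request:
send_rows:
  plan: "0 0 0 0; 0 0 0 0; 0 0 0 0"
  gripper: 50

```text
time: 4.1
tcp_pos: [0.622, 0.1121, 0.0747]
tcp_rot: [1.877, 2.494, 0.036]
contact_force: [0.1, 0.4, -0.5]
opening: 0.42
```

```bash
python3 -c "
from h import *
s=show();print(s['qpos'],s['dq'])"
```

```text
4.1 tcp [622.  112.1  74.7] yawY 16.07 tilt [ 0.03   0.006 -1.   ] F [ 0.1  0.4 -0.5] op 35.9 q7 0.01
[-0.20320977  0.46573965 -0.0513289   1.76580529  0.03163297  0.88003861
  0.0120204 ] [ 0.00158057  0.00067544 -0.00044814  0.00096862  0.00040608  0.0005372
 -0.00108856]
```

Request:
send_rows:
  plan: "0 0 0 0; 0 0 0 0; 0 0 0 0"

```text
time: 4.35
tcp_pos: [0.6218, 0.1122, 0.0744]
tcp_rot: [1.877, 2.494, 0.036]
contact_force: [1.1, -0.5, -0.8]
opening: 0.584
```

```bash
python3 -c "
from h import *
s=show();print(s['qpos'],s['dq'])"
```

```text
4.35 tcp [621.8 112.2  74.4] yawY 16.08 tilt [ 0.03   0.006 -1.   ] F [ 1.1 -0.5 -0.8] op 49.8 q7 0.01
[-0.20333965  0.46604714 -0.05141166  1.76604469  0.03160904  0.88006682
  0.01197051] [ 3.70457490e-04  6.41794514e-04 -1.15920439e-05 -9.88635646e-04
 -8.55033022e-04  1.53345925e-03  1.86509969e-03]
```

Request:
send_rows:
  plan: "-7 1 -10 0; 0 0 -15 0; 0 0 -15 0; 0 0 0 0; 0 0 0 0"

```text
time: 4.77
tcp_pos: [0.6131, 0.1137, 0.0321]
tcp_rot: [1.876, 2.494, 0.037]
contact_force: [0.3, -0.4, -0.4]
opening: 0.587
```

```bash
cat >> h.py <<'E'
def tip():
    s=show();R=cv2.Rodrigues(s["tcp_rot"])[0];print("tip",np.round((s["tcp_pos"]-.034*R[:,2])*1000,1));return s
E
python3 -c "
from h import *
s=tip();p=read_camera('wrist');save(p,'w4')"
```

```text
4.77 tcp [613.1 113.7  32.1] yawY 16.09 tilt [ 0.03   0.007 -1.   ] F [ 0.3 -0.4 -0.4] op 50.1 q7 0.0
tip [612.  113.5  66.1]
```

View pics/w4.png

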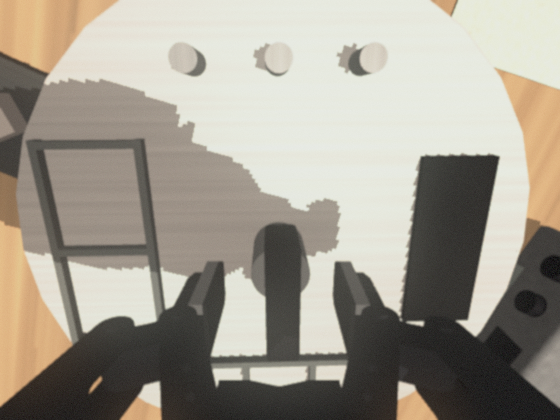

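The knob (282,300) is now between the fingers, which sit level with it. Closing.

Request:
send_rows:
  plan: "0 0 0 0; 0 0 0 0; 0 0 0 0; 0 0 0 0; 0 0 0 0"
  gripper: 0
  squeeze: 60

```text
time: 5.23
tcp_pos: [0.6145, 0.1144, 0.0335]
tcp_rot: [1.874, 2.493, 0.041]
contact_force: [2.4, 0.1, -3.9]
opening: 0.156
```

```bash
python3 -c "
from h import *
s=tip();print(s['qpos'])"
```

```text
5.23 tcp [614.5 114.4  33.5] yawY 16.15 tilt [ 0.034  0.007 -0.999] F [ 2.4  0.1 -3.9] op 13.3 q7 0.0
tip [613.4 114.2  67.4]
[-0.20879514  0.50809516 -0.05203496  1.80483267  0.03706977  0.79523666
  0.00249299]
```

Request:
send_rows:
  plan: "0 0 0 -0.05; 0 0 0 -0.1; 0 0 0 -0.1; 0 0 0 -0.1; 0 0 0 0"

```text
time: 5.65
tcp_pos: [0.6144, 0.1138, 0.0334]
tcp_rot: [2.29, 2.113, 0.03]
contact_force: [3.1, 0.3, -2.9]
opening: 0.155
```

```bash
python3 -c "
from h import *
s=tip();print(s['moment'])"
```

```text
5.65 tcp [614.4 113.8  33.4] yawY -4.59 tilt [ 0.032 -0.006 -0.999] F [ 3.1  0.3 -2.9] op 13.2 q7 -0.33
tip [613.3 114.   67.4]
[ 0.27971225  0.44871938 -0.07169474]
```

Request:
send_rows:
  plan: "0 0 0 -0.11; 0 0 0 -0.11; 0 0 0 -0.11; 0 0 0 -0.11; 0 0 0 -0.11"

```text
time: 6.07
tcp_pos: [0.614, 0.113, 0.0334]
tcp_rot: [2.779, 1.402, 0.015]
contact_force: [1.2, -2.0, -3.1]
opening: 0.152
```

Request:
send_rows:
  plan: "0 0 0 -0.11; 0 0 0 -0.11; 0 0 0 -0.11; 0 0 0 -0.11; 0 0 0 -0.11"

```text
time: 6.48
tcp_pos: [0.6132, 0.1127, 0.0334]
tcp_rot: [3.06, 0.576, 0.001]
contact_force: [1.4, -1.6, -2.5]
opening: 0.154
```

```bash
python3 -c "
from h import *
s=tip();print(s['moment'])"
```

```text
6.48 tcp [613.2 112.7  33.4] yawY -68.69 tilt [ 0.006 -0.027 -1.   ] F [ 1.4 -1.6 -2.5] op 13.2 q7 -1.33
tip [613.  113.6  67.4]
[0.56987687 0.07990767 0.29890259]
```

Request:
send_rows:
  plan: "0 0 0 -0.11; 0 0 0 -0.11; 0 0 0 -0.11; 0 0 0 -0.11; 0 0 0 -0.03"

```text
time: 6.9
tcp_pos: [0.6127, 0.1129, 0.0334]
tcp_rot: [3.113, -0.171, -0.009]
contact_force: [0.5, -1.1, -2.3]
opening: 0.151
```

```bash
python3 -c "
from h import *
s=tip();print(s['moment'])
p=read_camera('wrist');save(p,'w5');np.savez('/tmp/w5.npz',**p)"
```

```text
6.9 tcp [612.7 112.9  33.4] yawY -96.31 tilt [-0.007 -0.023 -1.   ] F [ 0.5 -1.1 -2.3] op 12.9 q7 -1.74
tip [612.9 113.7  67.4]
[ 0.4874247  -0.21051471  0.34931474]
```

View pics/w5.png

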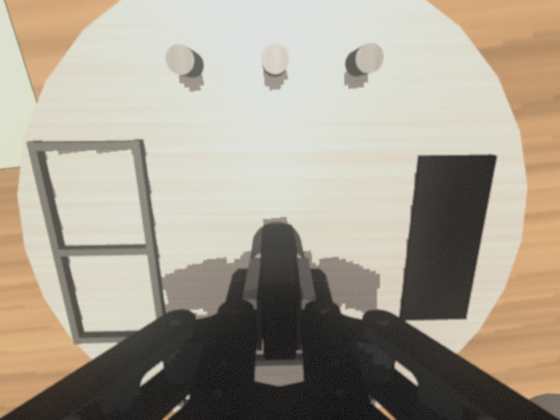

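Request:
send_rows:
  plan: "0 0 0 -0.05; 0 0 0 0; 0 0 0 0"

```text
time: 7.2
tcp_pos: [0.6126, 0.113, 0.0334]
tcp_rot: [3.111, -0.241, -0.008]
contact_force: [0.2, -0.7, -2.7]
opening: 0.154
```

```bash
python3 -c "
from h import *
s=tip()"
```

```text
7.2 tcp [612.6 113.   33.4] yawY -98.86 tilt [-0.007 -0.021 -1.   ] F [ 0.2 -0.7 -2.7] op 13.2 q7 -1.78
tip [612.9 113.7  67.4]
```

Release, raise, and check from above.

Request:
send_rows:
  plan: "0 0 0 0; 0 0 0 0; 0 0 0 0"
  gripper: 40

```text
time: 7.45
tcp_pos: [0.6127, 0.1136, 0.0341]
tcp_rot: [3.112, -0.23, -0.008]
contact_force: [0.3, -0.9, 0.3]
opening: 0.47
```

Request:
send_rows:
  plan: "0 0 20 0; 0 0 30 0; 0 0 40 0; 0 0 40 0; 0 0 40 0"

```text
time: 7.87
tcp_pos: [0.6013, 0.112, 0.1986]
tcp_rot: [3.102, -0.217, -0.046]
contact_force: [0.6, 1.3, -0.1]
opening: 0.47
```

Run:
```python
from h import *
s=tip()
p=read_camera('wrist');save(p,'w6');C=cloud(p,s);np.savez('/tmp/w6.npz',**p)
m=np.all((C>[.56,.03,.08])&(C<[.68,.2,.1]),-1); print("knob",m.sum(),rect(C[m][:,:2]))
m=np.all((C>[.72,-.05,.048])&(C<[.9,.25,.062]),-1); print("box",m.sum(),rect(C[m][:,:2]))
q=read_camera('side');save(q,'s6',(180,100,480,400),2)
```

```text
7.87 tcp [601.3 112.  198.6] yawY -97.99 tilt [-0.032 -0.03  -0.999] F [ 0.6  1.3 -0.1] op 40.2 q7 -1.84
tip [602.4 113.  232.6]
knob 1013 (array([613.9, 113.4]), array([13.7, 51.7]), -8.77)
box 0 (array([0., 0.]), array([0., 0.]), 0.0)
```

View pics/w6.png

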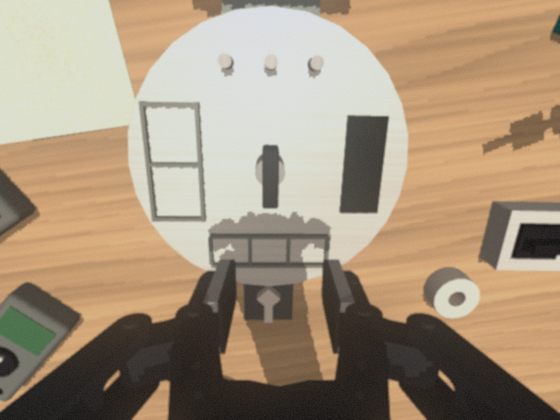

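View pics/s6.png

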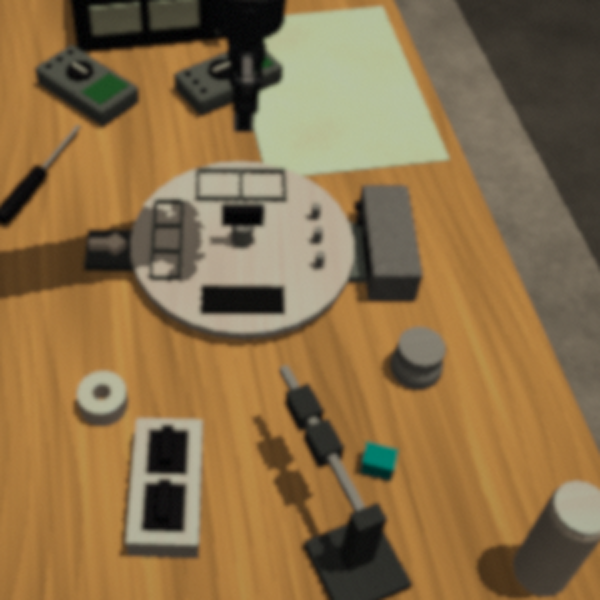

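Request:
send_rows:
  plan: "2 -17 2 0.11; 2 -17 0 0.11; 2 -17 0 0.11; 2 -17 0 0.11; 2 -17 0 0.11"

```text
time: 8.38
tcp_pos: [0.6212, 0.0347, 0.2139]
tcp_rot: [3.041, 0.701, 0.007]
contact_force: [-0.1, -0.3, -0.4]
opening: 0.466
```

Request:
send_rows:
  plan: "2 -17 0 0.11; 2 -17 0 0.11; 2 -17 0 0.11; 2 -17 0 0.11; 2 -17 0 0.11"

```text
time: 8.8
tcp_pos: [0.6312, -0.054, 0.2138]
tcp_rot: [2.71, 1.55, 0.016]
contact_force: [-0.1, 0.9, -0.1]
opening: 0.469
```

Request:
send_rows:
  plan: "2 -17 0 0.11; 2 -17 0 0.11; 2 -17 0 0.11; 2 -17 0 0.11; 2 -17 0 0.11"
  gripper: 60

```text
time: 9.22
tcp_pos: [0.6407, -0.1435, 0.2131]
tcp_rot: [2.151, 2.267, 0.022]
contact_force: [0.0, 0.3, 0.3]
opening: 0.701
```

Run:
```python
from h import *
s=tip()
p=dict(np.load('/tmp/w6.npz'))
```

```text
9.22 tcp [ 640.7 -143.5  213.1] yawY 3.02 tilt [ 0.022 -0.001 -1.   ] F [0.  0.3 0.3] op 59.8 q7 0.3
tip [ 639.9 -143.5  247.1]
```

Request:
send_rows:
  plan: "0 -20 0 0.1; 0 -20 0 0.1; 0 -10 0 0; 0 0 0 0"

```text
time: 9.55
tcp_pos: [0.6392, -0.2022, 0.2124]
tcp_rot: [1.905, 2.478, 0.019]
contact_force: [-0.2, -0.6, 0.8]
opening: 0.703
```

Run:
```python
from h import *
s=tip()
p=read_camera('wrist');save(p,'w7');np.savez('/tmp/w7.npz',**p);C=cloud(p,s)
m=np.all((C>[.55,-.29,.106])&(C<[.72,-.1,.116]),-1); print("coretops",m.sum(),rect(C[m][:,:2]),C[m][:,2].mean())
m2=np.all((C>[.55,-.29,.1])&(C<[.72,-.1,.1063]),-1); print("bar",m2.sum(),rect(C[m2][:,:2]),C[m2][:,2].mean())
n,l,st_,ce=cv2.connectedComponentsWithStats(m.astype(np.uint8))
for i in range(1,n):
    if st_[i,4]>60: print(st_[i,4],np.round(ce[i]),rect(C[l==i][:,:2]))
```

```text
9.55 tcp [ 639.2 -202.2  212.4] yawY 14.89 tilt [ 0.02 -0.   -1.  ] F [-0.2 -0.6  0.8] op 60.1 q7 0.6
tip [ 638.5 -202.2  246.4]
coretops 2604 (array([ 637.4, -209.9]), array([ 26. , 172.1]), -75.44) 0.11069198118205431
bar 1191 (array([ 637.4, -209.5]), array([ 26., 173.]), -75.42) 0.10479490131239946
1350 [271. 158.] (array([ 627.6, -172.5]), array([26. , 33.9]), -74.84)
1186 [271. 210.] (array([ 638.6, -215.1]), array([25.5, 35.1]), -75.98)
```

View pics/w7.png

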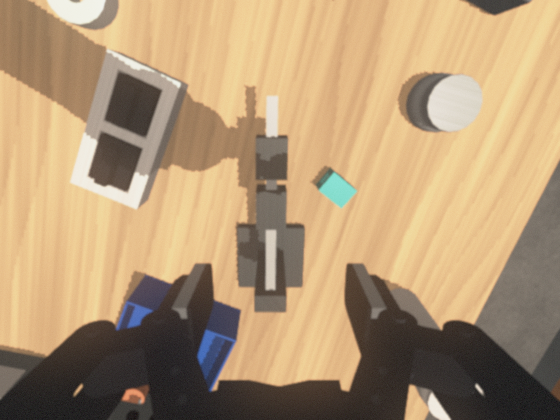

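Candidates for cores: dark at (271,158), dark at (271,210), and turquoise at (337,188), which is the look-alike on the bench. The two dark ones threaded on the bar fit the description. I take the outer one at (271,158) first and confirm it in a crop while descending.

Request:
send_rows:
  plan: "-4 10 -30 0; -4 10 -30 0; -3 9 -30 0; 0 0 -20 0; 0 0 0 0"

```text
time: 10.02
tcp_pos: [0.6315, -0.1631, 0.1029]
tcp_rot: [1.904, 2.472, 0.033]
contact_force: [-1.7, -0.7, -0.9]
opening: 0.704
```

Run:
```python
from h import *
s=tip()
p=read_camera('wrist');save(p,'w8',(140,100,420,340),2.5);C=cloud(p,s)
m=np.all((C>[.55,-.29,.106])&(C<[.72,-.1,.116]),-1)
n,l,st_,ce=cv2.connectedComponentsWithStats(m.astype(np.uint8))
for i in range(1,n):
    if st_[i,4]>60: print(st_[i,4],np.round(ce[i]),rect(C[l==i][:,:2]))
```

```text
10.02 tcp [ 631.5 -163.1  102.9] yawY 14.78 tilt [ 0.03   0.003 -1.   ] F [-1.7 -0.7 -0.9] op 60.1 q7 0.56
tip [ 630.5 -163.2  136.9]
2921 [266. 265.] (array([ 627.8, -172.5]), array([26.1, 35.1]), -75.97)
2421 [266. 332.] (array([ 638.5, -215.2]), array([26. , 35.4]), -76.32)
```

View pics/w8.png

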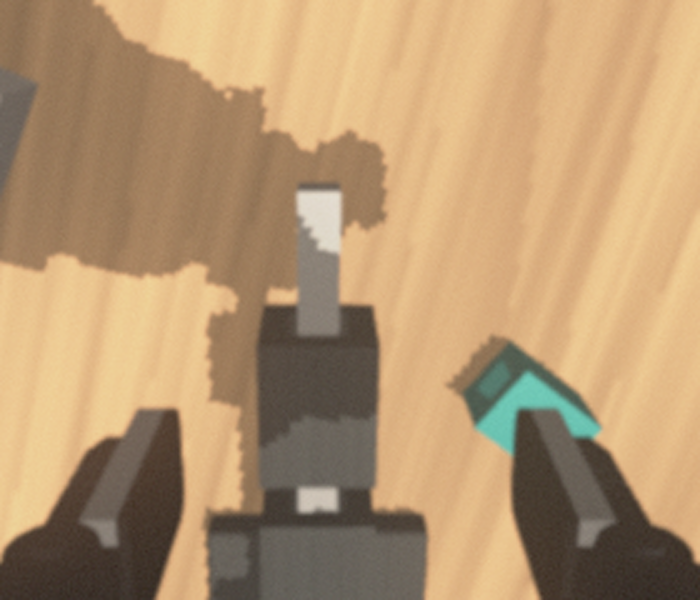

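The crop shows the dark core threaded on the bar, clear of the turquoise look-alike. Continuing down.

Request:
send_rows:
  plan: "-3 -9 0 0; 0 0 -22 0; 0 0 -21 0; 0 0 0 0; 0 0 0 0"

```text
time: 10.48
tcp_pos: [0.6379, -0.1722, 0.0712]
tcp_rot: [1.891, 2.461, 0.047]
contact_force: [-0.3, 0.8, 1.1]
opening: 0.705
```

Run:
```python
from h import *
s=tip()
p=read_camera('wrist');save(p,'w9',(140,100,420,340),2.5)
```

```text
10.48 tcp [ 637.9 -172.2   71.2] yawY 14.92 tilt [ 0.048  0.001 -0.999] F [-0.3  0.8  1.1] op 60.2 q7 0.59
tip [ 636.3 -172.2  105.1]
```

View pics/w9.png

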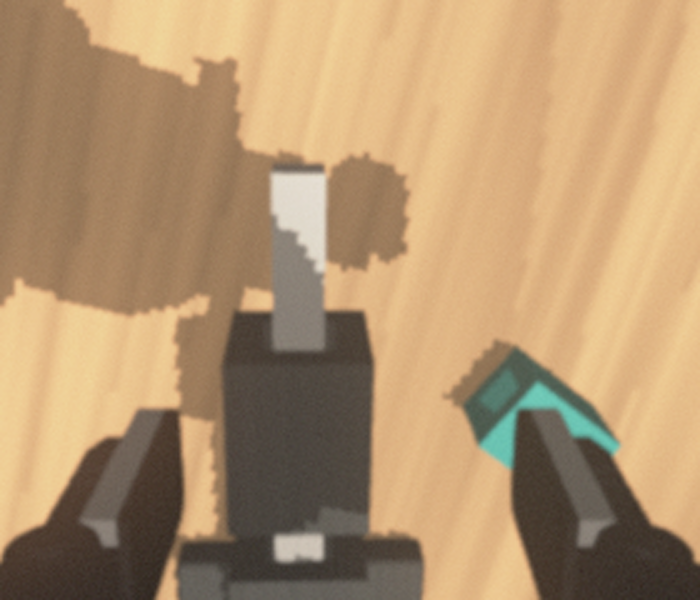

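Request:
send_rows:
  plan: "-8 0 -6 0; 0 0 -6 0; 0 0 0 0; 0 0 0 0"

```text
time: 10.87
tcp_pos: [0.6327, -0.1746, 0.0646]
tcp_rot: [1.888, 2.452, 0.053]
contact_force: [0.2, -0.4, -0.2]
opening: 0.704
```

Run:
```python
from h import *
s=tip()
```

```text
10.87 tcp [ 632.7 -174.6   64.6] yawY 14.82 tilt [ 0.058 -0.001 -0.998] F [ 0.2 -0.4 -0.2] op 60.1 q7 0.59
tip [ 630.8 -174.5   98.6]
```

Request:
send_rows:
  plan: "0 0 0 0; 0 0 0 0; 0 0 0 0; 0 0 0 0; 0 0 0 0"

```text
time: 11.28
tcp_pos: [0.6337, -0.1748, 0.066]
tcp_rot: [1.887, 2.451, 0.055]
contact_force: [-0.0, 0.9, 0.4]
opening: 0.706
```

Run:
```python
from h import *
s=tip();print(s["qpos"],s["dq"],s["joint_efforts"])
```

```text
11.28 tcp [ 633.7 -174.8   66. ] yawY 14.82 tilt [ 0.06  -0.001 -0.998] F [-0.   0.9  0.4] op 60.3 q7 0.59
tip [ 631.7 -174.7   99.9]
[ 0.03289406  0.50927487  0.22892084  1.74189901 -0.16423493  0.84929923
  0.59438375] [ 0.00022836  0.00035158  0.00108667 -0.00281781  0.00024484  0.00083417
  0.00052755] [ 1.60384976e-02 -4.45577037e+01  3.71417776e+00 -2.14406151e+01
 -3.90284846e-02 -2.00946140e-01 -2.28819238e-05]
```

Request:
send_rows:
  plan: "0 0 10 0; 0 0 10 0; 0 0 10 0"

```text
time: 11.53
tcp_pos: [0.6313, -0.1739, 0.0951]
tcp_rot: [1.89, 2.455, 0.05]
contact_force: [-0.4, 0.2, 0.6]
opening: 0.702
```

Run:
```python
from h import *
s=tip();print(s["qpos"],s["dq"])
```

```text
11.53 tcp [ 631.3 -173.9   95.1] yawY 14.84 tilt [ 0.054 -0.    -0.999] F [-0.4  0.2  0.6] op 59.9 q7 0.58
tip [ 629.5 -173.9  129.1]
[ 0.02517262  0.47223594  0.23739114  1.727353   -0.15189925  0.90638714
  0.58447232] [-0.03102921 -0.16106459  0.03677517 -0.08390534  0.04885623  0.22964794
 -0.03924741]
```

Request:
send_rows:
  plan: "0 0 0 0"

```text
time: 11.62
tcp_pos: [0.6337, -0.1746, 0.0987]
tcp_rot: [1.887, 2.451, 0.054]
contact_force: [0.6, -0.2, 0.4]
opening: 0.702
```

Run:
```python
from h import *
s=tip();print(s["qpos"],s["dq"])
```

```text
11.62 tcp [ 633.7 -174.6   98.7] yawY 14.83 tilt [ 0.059 -0.001 -0.998] F [ 0.6 -0.2  0.4] op 60.0 q7 0.58
tip [ 631.6 -174.5  132.6]
[ 0.02484953  0.46899106  0.23820168  1.72402502 -0.15163573  0.90741022
  0.58425596] [-1.95260687e-03  1.41847131e-03 -9.51079436e-04  7.71979196e-03
  3.00681247e-04 -4.56572225e-03  1.99977861e-05]
```

Request:
send_rows:
  plan: "0 0 0 0; 0 0 0 0"

```text
time: 11.78
tcp_pos: [0.635, -0.1749, 0.101]
tcp_rot: [1.885, 2.449, 0.057]
contact_force: [0.2, -0.1, 0.5]
opening: 0.705
```

Run:
```python
from h import *
s=tip();print(s["qpos"],s["dq"])
```

```text
11.78 tcp [ 635.  -174.9  101. ] yawY 14.83 tilt [ 0.063 -0.002 -0.998] F [ 0.2 -0.1  0.5] op 60.2 q7 0.58
tip [ 632.8 -174.8  134.9]
[ 0.0247857   0.46638141  0.23838939  1.7224912  -0.15134222  0.90783647
  0.58404186] [-0.00135912 -0.00774566 -0.00246468  0.00158309  0.00220648  0.00507809
  0.00025332]
```

Request:
send_rows:
  plan: "0 0 0 0; 0 0 0 0; 0 0 0 0; 0 0 0 0; 0 0 0 0"

```text
time: 12.2
tcp_pos: [0.6341, -0.1746, 0.1]
tcp_rot: [1.886, 2.45, 0.056]
contact_force: [-1.0, -0.5, -0.0]
opening: 0.7
```

Request:
send_rows:
  plan: "0 0 0 0; 0 0 0 0; 0 0 0 0; 0 0 0 0; 0 0 0 0"

```text
time: 12.62
tcp_pos: [0.6334, -0.1745, 0.0989]
tcp_rot: [1.887, 2.452, 0.054]
contact_force: [0.3, 0.1, 0.4]
opening: 0.702
```

Run:
```python
from h import *
s=tip();print(s["qpos"],s["joint_efforts"])
for i in range(4): read_camera("side")
s=tip();print(s["qpos"],s["joint_efforts"])
```

```text
12.62 tcp [ 633.4 -174.5   98.9] yawY 14.84 tilt [ 0.059 -0.001 -0.998] F [0.3 0.1 0.4] op 59.9 q7 0.58
tip [ 631.4 -174.4  132.8]
[ 0.02489908  0.46827681  0.23801255  1.7245415  -0.151367    0.90771217
  0.58412106] [ 1.00314650e-03 -4.36141062e+01  3.54288295e+00 -2.23957855e+01
 -3.98387667e-02 -1.99645604e-01  2.03680690e-05]
12.82 tcp [ 633.5 -174.5   99. ] yawY 14.83 tilt [ 0.059 -0.001 -0.998] F [ 0.4 -0.2  0.3] op 60.3 q7 0.58
tip [ 631.4 -174.5  133. ]
[ 0.02493017  0.46814851  0.23807998  1.72441571 -0.15141761  0.90772501
  0.58409382] [-5.87558643e-04 -4.35969043e+01  3.53956103e+00 -2.23889494e+01
 -4.02410596e-02 -1.99164608e-01  7.62016072e-06]
```

Request:
send_rows:
  plan: "0 0 0 0; 0 0 0 0; 0 0 0 0; 0 0 0 0; 0 0 0 0"

```text
time: 13.23
tcp_pos: [0.6336, -0.1745, 0.0992]
tcp_rot: [1.887, 2.451, 0.055]
contact_force: [0.1, -0.1, 0.0]
opening: 0.703
```

Request:
send_rows:
  plan: "-1 0 -9 0; -1 0 -9 0; -1 1 -9 0; -1 0 -9 0; -1 0 -6 0"

```text
time: 13.65
tcp_pos: [0.6292, -0.1736, 0.0546]
tcp_rot: [1.885, 2.449, 0.057]
contact_force: [-0.4, -0.4, 0.2]
opening: 0.703
```

Request:
send_rows:
  plan: "0 0 0 0; 0 0 0 0; 0 0 0 0; 0 0 0 0; 0 0 0 0"

```text
time: 14.07
tcp_pos: [0.6261, -0.1729, 0.0505]
tcp_rot: [1.889, 2.454, 0.052]
contact_force: [-0.9, 0.5, -0.1]
opening: 0.708
```

Run:
```python
from h import *
s=tip()
```

```text
14.07 tcp [ 626.1 -172.9   50.5] yawY 14.84 tilt [ 0.056 -0.001 -0.998] F [-0.9  0.5 -0.1] op 60.5 q7 0.6
tip [ 624.2 -172.9   84.4]
```

Request:
send_rows:
  plan: "2 0 3 0; 1 0 2 0; 0 0 0 0; 0 0 0 0; 0 0 0 0"

```text
time: 14.48
tcp_pos: [0.6316, -0.1734, 0.0585]
tcp_rot: [1.886, 2.451, 0.055]
contact_force: [0.5, 0.7, 0.6]
opening: 0.702
```

Run:
```python
from h import *
s=tip();p=read_camera('wrist');save(p,'w10',(140,100,420,400),2)
```

```text
14.48 tcp [ 631.6 -173.4   58.5] yawY 14.84 tilt [ 0.06  -0.002 -0.998] F [0.5 0.7 0.6] op 59.9 q7 0.6
tip [ 629.6 -173.4   92.4]
```

View pics/w10.png

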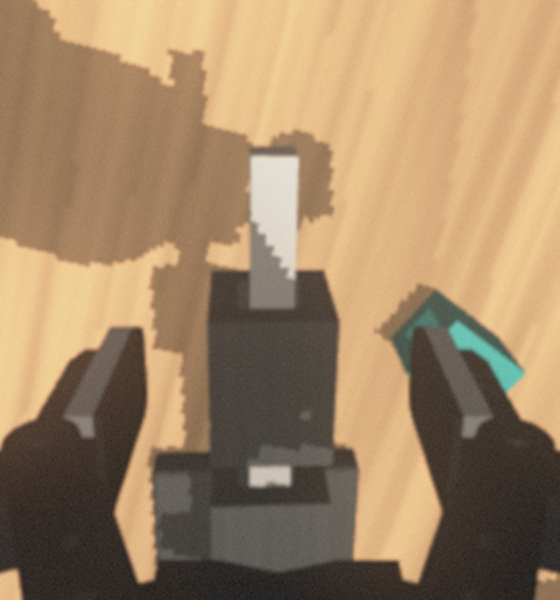

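The core sits between the jaws. Closing.

Request:
send_rows:
  plan: "-1 0 0 0; 0 0 0 0; 0 0 0 0; 0 0 0 0; 0 0 0 0"
  gripper: 10
  squeeze: 50

```text
time: 14.95
tcp_pos: [0.6307, -0.1734, 0.0588]
tcp_rot: [1.886, 2.45, 0.056]
contact_force: [0.2, -0.4, -0.9]
opening: 0.297
```

Run:
```python
from h import *
s=tip();p=read_camera('wrist');save(p,'w11',(140,100,420,400),2)
```

```text
14.95 tcp [ 630.7 -173.4   58.8] yawY 14.84 tilt [ 0.061 -0.001 -0.998] F [ 0.2 -0.4 -0.9] op 25.4 q7 0.6
tip [ 628.6 -173.3   92.7]
```

View pics/w11.png

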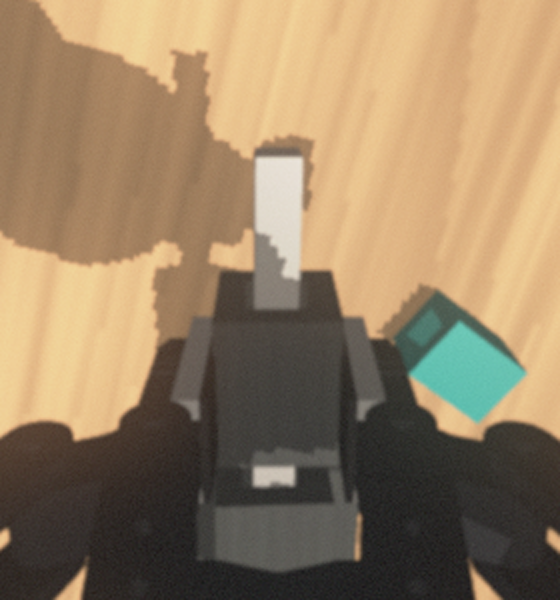

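Run:
```python
from h import *
p=dict(np.load('/tmp/w7.npz'))
st={"tcp_rot":np.array([1.905,2.478,.019]),"tcp_pos":np.array([.6392,-.2022,.2124])}
e=onplane(p,[271,97],.1045,st)[0]; print(e)
d=np.array([-.252,.968]); print("s end",(e[:2]-[.6277,-.1725])@d*1000)
```

```text
[ 0.6157144 -0.1265179  0.1045   ]
s end 47.53103949218481
```

Request:
send_rows:
  plan: "0 0 2.5 0; 0 0 0 0"

```text
time: 15.17
tcp_pos: [0.6301, -0.1733, 0.0608]
tcp_rot: [1.887, 2.451, 0.055]
contact_force: [1.1, 0.7, -1.0]
opening: 0.29
```

Run:
```python
from h import *
s=tip()
```

```text
15.17 tcp [ 630.1 -173.3   60.8] yawY 14.83 tilt [ 0.06  -0.001 -0.998] F [ 1.1  0.7 -1. ] op 24.8 q7 0.6
tip [ 628.1 -173.3   94.8]
```

Request:
send_rows:
  plan: "-2.5 9.7 0.3 0; -2.5 9.7 0 0; -2.5 9.7 0 0; -2.5 9.7 0 0"

```text
time: 15.5
tcp_pos: [0.6183, -0.1345, 0.0608]
tcp_rot: [1.892, 2.447, 0.052]
contact_force: [-0.2, 0.8, -0.4]
opening: 0.297
```

Run:
```python
from h import *
s=tip()
```

```text
15.5 tcp [ 618.3 -134.5   60.8] yawY 14.57 tilt [ 0.058 -0.003 -0.998] F [-0.2  0.8 -0.4] op 25.4 q7 0.52
tip [ 616.3 -134.4   94.7]
```

Request:
send_rows:
  plan: "-1.5 10 0 0; -2 10 0 0; -2.5 10 0 0; -2.5 10 0 0; -2.5 10 0 0"

```text
time: 15.92
tcp_pos: [0.6053, -0.0753, 0.0605]
tcp_rot: [1.888, 2.453, 0.053]
contact_force: [-0.9, 0.3, -1.2]
opening: 0.293
```

Run:
```python
from h import *
s=tip();p=read_camera('side');save(p,'s12',(230,180,430,380),3)
```

```text
15.92 tcp [605.3 -75.3  60.5] yawY 14.83 tilt [ 0.057 -0.001 -0.998] F [-0.9  0.3 -1.2] op 25.1 q7 0.42
tip [603.3 -75.3  94.4]
```

View pics/s12.png

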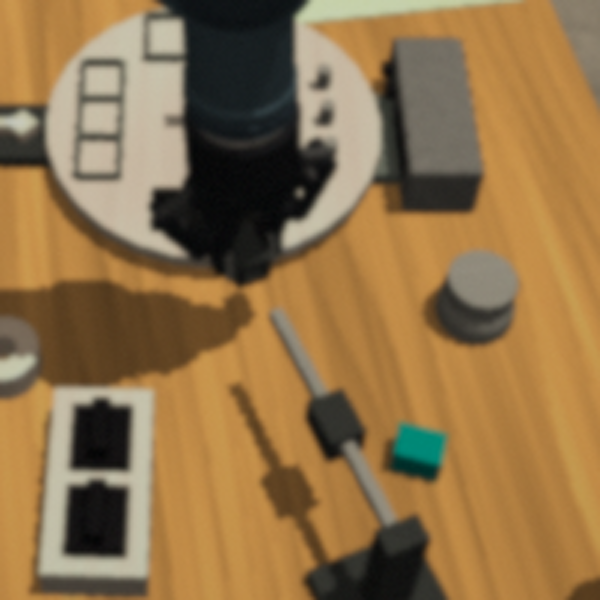

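Request:
send_rows:
  plan: "0 0 15 0; 0 0 15 0; -9 25 0 -0.05; -9 30 0 -0.05; -9 30 0 -0.05"

```text
time: 16.38
tcp_pos: [0.5783, 0.0074, 0.0921]
tcp_rot: [2.08, 2.284, 0.047]
contact_force: [0.5, 0.8, -0.1]
opening: 0.288
```

Request:
send_rows:
  plan: "-10 30 0 -0.05; -10 30 0 -0.05; -10 30 0 -0.05; -10 30 0 -0.05; -8 20 0 -0.05"

```text
time: 16.8
tcp_pos: [0.5282, 0.1547, 0.0939]
tcp_rot: [2.359, 1.985, 0.042]
contact_force: [-0.0, 0.0, -1.0]
opening: 0.294
```

Run:
```python
from h import *
s=tip();p=read_camera('wrist');save(p,'w13');np.savez('/tmp/w13.npz',**p)
```

```text
16.8 tcp [528.2 154.7  93.9] yawY -9.85 tilt [ 0.058 -0.027 -0.998] F [-0.  0. -1.] op 25.1 q7 -0.52
tip [526.2 155.6 127.8]
```

View pics/w13.png

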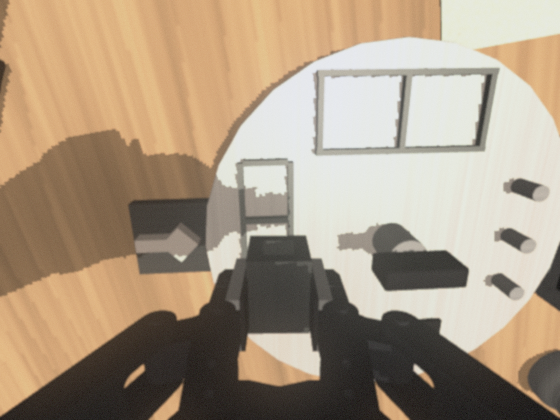

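Run:
```python
from h import *
s=tip();p=dict(np.load('/tmp/w13.npz'));C=cloud(p,s)
a=onplane(p,[[239,160],[293,158],[293,216],[240,218],[246,166],[287,164]],.034,s)*1000;print(np.round(a,1))
m=np.all((C>[.56,.03,.08])&(C<[.68,.2,.1]),-1); print("knob",m.sum(),rect(C[m][:,:2]))
pr=proj(p,[[.5263,.1699,.028]],s);print(pr)
a=np.radians(81.2);ey=np.array([np.cos(a),np.sin(a)]);ex=np.array([ey[1],-ey[0]])
c=np.array([.6137,.1134])-.095*ex
P=[np.r_[c+ex*sx*.0195+ey*sy*.0678,.034] for sx,sy in((-1,1),(1,1),(1,-1),(-1,-1))]
print(np.round(proj(p,P,s),1),np.round(P,4))
```

```text
16.85 tcp [526.2 160.5  93.6] yawY -9.56 tilt [ 0.057 -0.023 -0.998] F [-1.1  3.6 -0.6] op 24.9 q7 -0.53
tip [524.2 161.3 127.6]
[[510.3 202.   34. ]
 [546.8 196.8  34. ]
 [540.4 155.1  34. ]
 [502.5 160.7  34. ]
 [514.2 197.1  34. ]
 [542.1 193.5  34. ]]
knob 2306 (array([611.3, 120.3]), array([15. , 52.2]), -8.34)
[[270.00000017 197.77271228]]
[[241.1 165.6]
 [297.8 164.3]
 [296.9 328.4]
 [249.1 330.7]] [[0.5109 0.1979 0.034 ]
 [0.5495 0.192  0.034 ]
 [0.5287 0.0579 0.034 ]
 [0.4902 0.0639 0.034 ]]
```

Request:
send_rows:
  plan: "0 3 -15 0.01; 0 0 -15 0; 0 0 -15 0; 0 0 0 0; 0 0 0 0"

```text
time: 17.27
tcp_pos: [0.5262, 0.1709, 0.0495]
tcp_rot: [2.335, 2.019, 0.054]
contact_force: [0.3, -1.0, -0.5]
opening: 0.297
```

Run:
```python
from h import *
s=tip()
```

```text
17.27 tcp [526.2 170.9  49.5] yawY -8.28 tilt [ 0.062 -0.018 -0.998] F [ 0.3 -1.  -0.5] op 25.3 q7 -0.51
tip [524.  171.6  83.4]
```

Request:
send_rows:
  plan: "1.5 -1.5 -10 0; 1 -1.5 -10 0; 0 0 -10 -0.01; 0 0 0 0; 0 0 0 0"

```text
time: 17.68
tcp_pos: [0.5315, 0.1661, 0.019]
tcp_rot: [2.347, 2.001, 0.059]
contact_force: [0.3, -0.2, -0.8]
opening: 0.296
```

Run:
```python
from h import *
s=tip();p=read_camera('wrist');save(p,'w14');C=cloud(p,s)
m=np.all((C>[.56,.03,.08])&(C<[.68,.2,.1]),-1); print("knob",m.sum(),rect(C[m][:,:2]))
```

```text
17.68 tcp [531.5 166.1  19. ] yawY -9.09 tilt [ 0.066 -0.018 -0.998] F [ 0.3 -0.2 -0.8] op 25.3 q7 -0.5
tip [529.2 166.7  52.9]
knob 1815 (array([594.8, 132.4]), array([ 32. , 103.4]), -39.35)
```

View pics/w14.png

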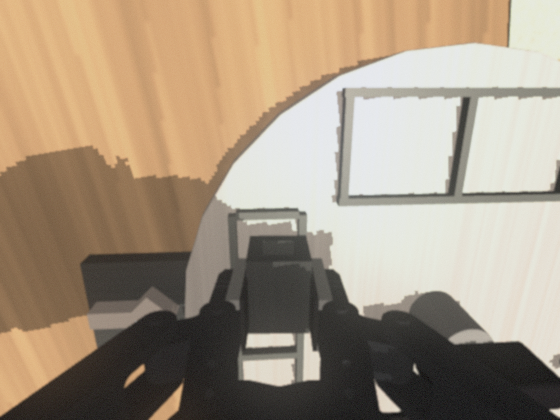

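Request:
send_rows:
  plan: "-2 2 -5 0; 0 0 -5 0; 0 0 -3 0; 0 0 0 0"

```text
time: 18.07
tcp_pos: [0.5298, 0.1686, 0.0057]
tcp_rot: [2.347, 2.001, 0.061]
contact_force: [0.6, -0.1, -1.1]
opening: 0.293
```

Run:
```python
from h import *
s=tip()
```

```text
18.07 tcp [529.8 168.6   5.7] yawY -9.1 tilt [ 0.067 -0.018 -0.998] F [ 0.6 -0.1 -1.1] op 25.0 q7 -0.5
tip [527.5 169.2  39.6]
```

Request:
send_rows:
  plan: "-1 0 -2 0; 0 0 -1 0; 0 0 0 0"

```text
time: 18.32
tcp_pos: [0.5308, 0.1699, 0.0056]
tcp_rot: [2.347, 2.001, 0.066]
contact_force: [-0.7, 0.2, -0.2]
opening: 0.296
```

Run:
```python
from h import *
s=tip();p=read_camera('wrist');save(p,'w15',(160,160,400,400),2.5)
```

```text
18.32 tcp [530.8 169.9   5.6] yawY -9.1 tilt [ 0.07  -0.016 -0.997] F [-0.7  0.2 -0.2] op 25.3 q7 -0.5
tip [528.4 170.4  39.5]
```

View pics/w15.png

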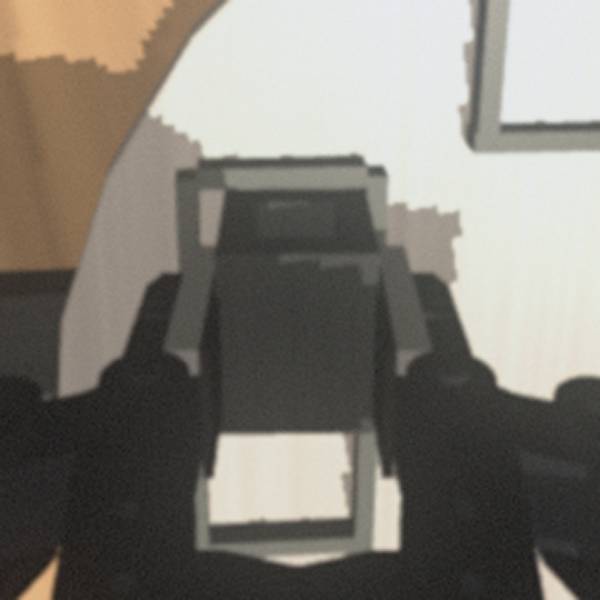

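Request:
send_rows:
  plan: "-2 -2 0 0; 0 0 0 0; 0 0 0 0"

```text
time: 18.62
tcp_pos: [0.5286, 0.1678, 0.0053]
tcp_rot: [2.346, 2.001, 0.067]
contact_force: [-0.2, -1.2, -0.1]
opening: 0.296
```

Run:
```python
from h import *
s=tip()
```

```text
18.62 tcp [528.6 167.8   5.3] yawY -9.08 tilt [ 0.07  -0.015 -0.997] F [-0.2 -1.2 -0.1] op 25.3 q7 -0.5
tip [526.2 168.3  39.2]
```

Request:
send_rows:
  plan: "0 0 -2 0; 0 0 -2 0; 0 0 0 0"

```text
time: 18.87
tcp_pos: [0.5305, 0.1707, 0.0059]
tcp_rot: [2.348, 2.002, 0.074]
contact_force: [-0.3, 0.2, -1.2]
opening: 0.291
```

Run:
```python
from h import *
s=tip();p=read_camera('wrist');save(p,'w16',(160,160,400,400),2.5)
```

```text
18.87 tcp [530.5 170.7   5.9] yawY -9.11 tilt [ 0.072 -0.011 -0.997] F [-0.3  0.2 -1.2] op 24.9 q7 -0.5
tip [528.1 171.1  39.8]
```

View pics/w16.png

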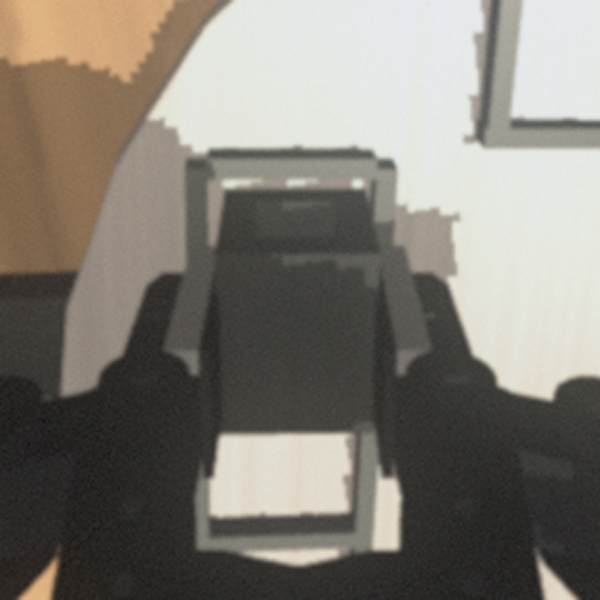

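Run:
```python
from h import *
for i in range(3):
    s=tip();p=read_camera('wrist');print(s["qpos"])
save(p,'w17',(160,160,400,400),2.5)
```

```text
18.92 tcp [530.9 170.7   5.9] yawY -9.11 tilt [ 0.073 -0.011 -0.997] F [-0.2  0.2  0.3] op 25.2 q7 -0.5
tip [528.4 171.1  39.8]
[-0.58013036  0.43881994  0.19813244  2.01640751 -0.07615776  0.63213983
 -0.50185674]
18.97 tcp [530.6 170.3   5.4] yawY -9.11 tilt [ 0.073 -0.012 -0.997] F [ 0.2  0.3 -1.1] op 25.0 q7 -0.5
tip [528.1 170.7  39.3]
[-0.58005786  0.4394207   0.19829575  2.01704745 -0.07596761  0.63164831
 -0.50186777]
19.02 tcp [530.5 170.2   5.2] yawY -9.12 tilt [ 0.072 -0.012 -0.997] F [-0.3  0.5  4. ] op 25.0 q7 -0.5
tip [528.  170.6  39.1]
[-0.58002747  0.4396859   0.19839078  2.01721815 -0.07606411  0.63144078
 -0.50190124]
```

View pics/w17.png

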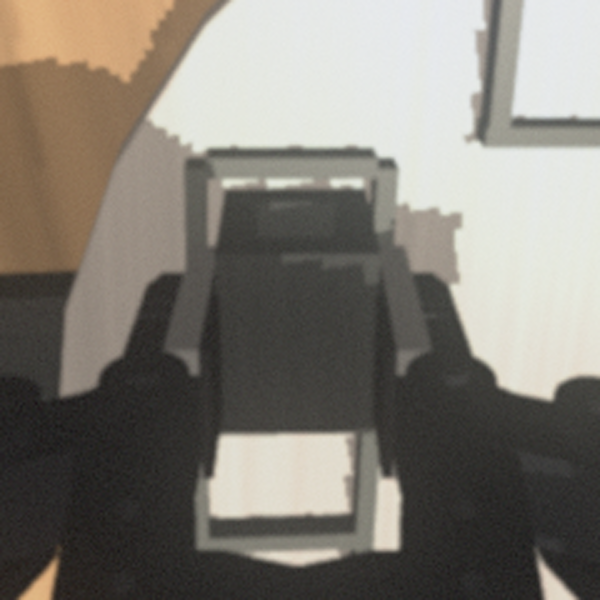

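Request:
send_rows:
  plan: "-0.7 -0.7 -2 0; 0 -0.3 -1 0"

```text
time: 19.23
tcp_pos: [0.5309, 0.1709, 0.0051]
tcp_rot: [2.349, 2.001, 0.076]
contact_force: [-3.0, 0.1, 8.7]
opening: 0.292
```

Run:
```python
from h import *
s=tip();p=read_camera('wrist');save(p,'w18',(160,160,400,400),2.5)
s=tip()
```

```text
19.23 tcp [530.9 170.9   5.1] yawY -9.14 tilt [ 0.073 -0.009 -0.997] F [-3.   0.1  8.7] op 24.9 q7 -0.5
tip [528.5 171.2  39. ]
19.28 tcp [531.  170.9   5. ] yawY -9.14 tilt [ 0.073 -0.009 -0.997] F [-2.5  0.8 10.6] op 25.1 q7 -0.5
tip [528.5 171.2  38.9]
```

View pics/w18.png

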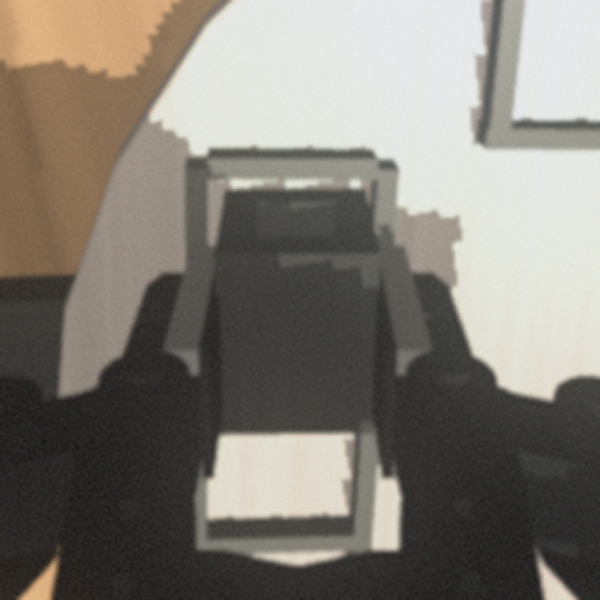

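Contact of 10 N upwards: the core is on the pocket floor. Releasing.

Request:
send_rows:
  plan: "0 0 0.5 0; 0 0 0 0; 0 0 0 0; 0 0 0 0"
  gripper: 50

```text
time: 19.62
tcp_pos: [0.5302, 0.17, 0.0046]
tcp_rot: [2.35, 2.001, 0.074]
contact_force: [0.2, 0.5, -0.1]
opening: 0.583
```

Request:
send_rows:
  plan: "0 0 10 0; 0 0 30 0; 0 0 40 0; 0 0 40 0; 0 0 40 0"

```text
time: 20.03
tcp_pos: [0.5171, 0.1634, 0.1582]
tcp_rot: [2.355, 2.006, 0.027]
contact_force: [0.8, -0.0, -0.5]
opening: 0.585
```

Request:
send_rows:
  plan: "0 0 10 0; 0 0 0 0; 0 0 0 0; 0 0 0 0; 0 0 0 0"

```text
time: 20.45
tcp_pos: [0.5231, 0.1647, 0.1797]
tcp_rot: [2.354, 2.0, 0.055]
contact_force: [0.3, 1.0, 0.0]
opening: 0.582
```

Run:
```python
from h import *
s=tip();p=read_camera('wrist');save(p,'w19');np.savez('/tmp/w19.npz',**p);C=cloud(p,s)
m=np.all((C>[.56,.03,.08])&(C<[.68,.2,.1]),-1); print("knob",m.sum(),rect(C[m][:,:2]))
m=np.all((C>[.48,.10,.045])&(C<[.57,.23,.065]),-1); print("core",m.sum(),rect(C[m][:,:2]),C[m][:,2].mean())
```

```text
20.45 tcp [523.1 164.7 179.7] yawY -9.29 tilt [ 0.061 -0.017 -0.998] F [0.3 1.  0. ] op 49.7 q7 -0.55
tip [521.1 165.2 213.6]
knob 1151 (array([613.2, 113.7]), array([14.7, 52.1]), -11.08)
core 1108 (array([529.2, 172.2]), array([34.1, 25.5]), 80.55) 0.054161727281320564
```

View pics/w19.png

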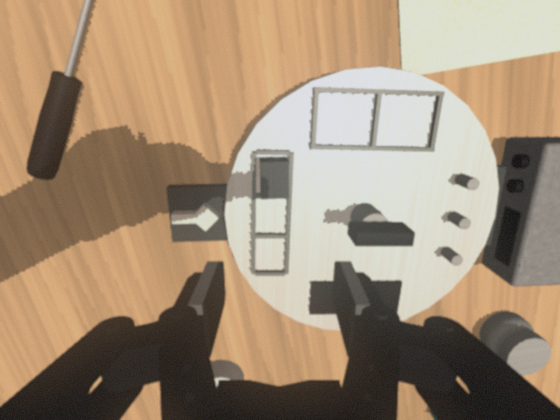

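Run:
```python
from h import *
p=dict(np.load('/tmp/w19.npz'));s=tip();C=cloud(p,s)
m=np.all((C>[.70,-.1,.045])&(C<[.95,.25,.065]),-1); print("box",m.sum(),rect(C[m][:,:2]),C[m][:,2].mean())
# left edge of the box top (near disc)
B=C[m];
# plate: edges at pixel
m=np.all((C>[.40,.05,.003])&(C<[.49,.22,.03]),-1)
ys,xs=np.where(m); 
im=p["pixels"]; print(C[200,180],C[200,172],C[218,205],im[200,180])
dark=m&(im.sum(-1)<230)&(C[...,2]<.03); 
n,l,st,ce=cv2.connectedComponentsWithStats(dark.astype(np.uint8)); 
for i in range(1,n):
    if st[i,4]>200: print(st[i],rect(C[l==i][:,:2]),C[l==i][:,2].mean())
# arrow bright
g=im.astype(int); br=m&(g.min(-1)>110)&(C[...,2]>.008)
n,l,st,ce=cv2.connectedComponentsWithStats(br.astype(np.uint8))
for i in range(1,n):
    if st[i,4]>100: c,d=pcarect(C[l==i][:,:2]); print("arrow",st[i],c,np.degrees(np.arctan2(d[1],d[0])),np.degrees(np.arctan2(.1135-c[1],.6136-c[0])))
```

```text
20.5 tcp [522.7 164.5 179.1] yawY -9.29 tilt [ 0.06  -0.018 -0.998] F [-0.5 -0.8  0. ] op 49.7 q7 -0.55
tip [520.6 165.1 213.1]
box 6966 (array([753.7,  28.6]), array([102.7, 262.9]), -85.65) 0.05254147483807742
[0.43060757 0.15814778 0.01152669] [0.42274093 0.15963314 0.01169751] [0.45374293 0.13840596 0.02379532] [71 64 58]
[ 167  184   59   29 1158] (array([447.6, 156.4]), array([26.9, 59. ]), -9.13) 0.011453717661761793
arrow [ 224  172   33  118 1503] [0.48237911 0.11679217] -90.58099426287575 -1.4371795401963254
arrow [171 206  48  26 644] [0.44566915 0.13888767] 174.27951110010682 -8.59683635003132
```

Request:
send_rows:
  plan: "7 -4 0 0.11; 7 -4 0 0.11; 7 -4 0 0.11; 7 -4 0 0.11; 7 -4 0 0.11"

```text
time: 20.92
tcp_pos: [0.5501, 0.1443, 0.1683]
tcp_rot: [1.695, 2.607, 0.045]
contact_force: [-0.7, 0.6, 0.2]
opening: 0.585
```

Request:
send_rows:
  plan: "7 -4 -5 0.11; 7 -4 -5 0.11; 7 -4 -10 0.11; 7 -4 -10 0.11; 7 -3 -10 0.11"

```text
time: 21.33
tcp_pos: [0.5818, 0.1226, 0.1185]
tcp_rot: [0.886, 3.0, 0.042]
contact_force: [0.2, -0.7, 0.1]
opening: 0.584
```

Request:
send_rows:
  plan: "7 -3 -5 0.11; 7 -3 -5 0.11; 7 -3 0 0.11; 0 0 0 0.11; 0 0 0 0"

```text
time: 21.75
tcp_pos: [0.5944, 0.1085, 0.0921]
tcp_rot: [-0.176, -3.119, -0.026]
contact_force: [0.4, 0.7, -0.1]
opening: 0.589
```

Run:
```python
from h import *
s=tip();p=read_camera('wrist');save(p,'w20');C=cloud(p,s)
m=np.all((C>[.56,.03,.08])&(C<[.68,.2,.1]),-1); print("knob",m.sum(),rect(C[m][:,:2]))
```

```text
21.75 tcp [594.4 108.5  92.1] yawY -276.45 tilt [-0.016  0.017 -1.   ] F [ 0.4  0.7 -0.1] op 50.3 q7 1.25
tip [595.  107.9 126.1]
knob 2113 (array([613.5, 113.6]), array([14.1, 52.7]), -10.97)
```

Request:
send_rows:
  plan: "9 2 -5 -0.04; 9 2 -10 -0.038; 0 0 -15 0; 0 0 -15 0; 0 0 0 0"

```text
time: 22.22
tcp_pos: [0.6093, 0.1124, 0.0415]
tcp_rot: [-0.332, -3.1, -0.023]
contact_force: [-0.7, -0.4, -0.6]
opening: 0.586
```

Run:
```python
from h import *
s=tip()
```

```text
22.22 tcp [609.3 112.4  41.5] yawY -282.23 tilt [-0.022  0.017 -1.   ] F [-0.7 -0.4 -0.6] op 50.0 q7 1.17
tip [610.  111.8  75.5]
```

Request:
send_rows:
  plan: "3 1 -6 0.02; 0 0 0 0; 0 0 0 0"

```text
time: 22.47
tcp_pos: [0.6108, 0.1139, 0.034]
tcp_rot: [-0.302, -3.1, -0.021]
contact_force: [0.8, -0.2, 1.2]
opening: 0.582
```

Request:
send_rows:
  plan: "0 0 0 0; 0 0 0 0; 0 0 0 0; 0 0 0 0; 0 0 0 0"
  gripper: 0
  squeeze: 60

```text
time: 22.88
tcp_pos: [0.6119, 0.1148, 0.0359]
tcp_rot: [-0.302, -3.103, -0.022]
contact_force: [0.7, -0.2, -2.6]
opening: 0.158
```

Run:
```python
from h import *
s=tip()
```

```text
22.88 tcp [611.9 114.8  35.9] yawY -281.1 tilt [-0.022  0.017 -1.   ] F [ 0.7 -0.2 -2.6] op 13.5 q7 1.18
tip [612.6 114.2  69.9]
```

Request:
send_rows:
  plan: "0 0 0 0.035; 0 0 0 0; 0 0 0 0"

```text
time: 23.13
tcp_pos: [0.6119, 0.1147, 0.0359]
tcp_rot: [-0.246, -3.108, -0.021]
contact_force: [0.9, 1.9, -1.4]
opening: 0.15
```

Run:
```python
from h import *
s=tip()
```

```text
23.13 tcp [611.9 114.7  35.9] yawY -279.06 tilt [-0.022  0.015 -1.   ] F [ 0.9  1.9 -1.4] op 12.8 q7 1.21
tip [612.7 114.2  69.9]
```

Yaw 80.94 means the disc axis is at about -9.0°, which is square. Release, rise, and head for the second core.

Request:
send_rows:
  plan: "0 0 0 0; 0 0 0 0; 0 0 0 0"
  gripper: 50

```text
time: 23.38
tcp_pos: [0.6122, 0.1146, 0.0365]
tcp_rot: [-0.251, -3.108, -0.022]
contact_force: [-0.6, 0.0, -0.0]
opening: 0.571
```

Request:
send_rows:
  plan: "0 0 20 0; 0 0 40 0; 0 0 40 0; 0 0 40 0; 0 0 20 0"

```text
time: 23.8
tcp_pos: [0.6039, 0.1121, 0.1951]
tcp_rot: [-0.256, -3.091, -0.015]
contact_force: [0.0, -0.5, 0.9]
opening: 0.585
```

Run:
```python
from h import *
s=tip();p=read_camera('wrist');save(p,'w21');C=cloud(p,s)
m=np.all((C>[.56,.03,.08])&(C<[.68,.2,.1]),-1); print("knob",m.sum(),rect(C[m][:,:2]))
m=np.all((C>[.48,.10,.048])&(C<[.57,.23,.065]),-1); print("core",m.sum(),rect(C[m][:,:2]),C[m][:,2].mean())
```

```text
23.8 tcp [603.9 112.1 195.1] yawY -279.46 tilt [-0.039  0.013 -0.999] F [ 0.  -0.5  0.9] op 49.9 q7 1.19
tip [605.3 111.7 229.1]
knob 952 (array([613.5, 113.4]), array([13.2, 51.9]), -9.61)
core 1198 (array([527.4, 168.8]), array([34.1, 26. ]), 83.37) 0.05419573052706884
```

View pics/w21.png

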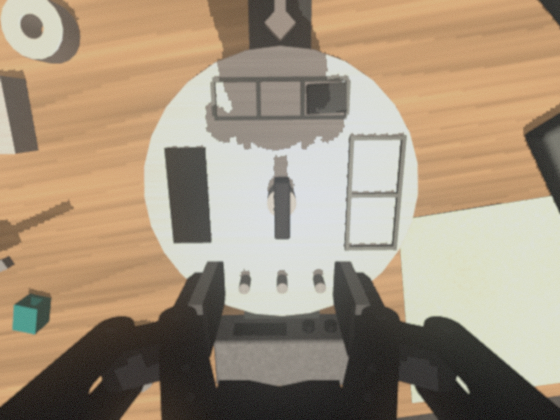

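Request:
send_rows:
  plan: "2 -29 1 -0.105; 2 -29 0 -0.105; 2 -29 0 -0.105; 3 -29 0 -0.105; 3 -29 0 -0.105"

```text
time: 24.27
tcp_pos: [0.6215, -0.0219, 0.208]
tcp_rot: [-1.062, -2.939, -0.052]
contact_force: [-0.3, -0.8, -0.2]
opening: 0.585
```

Request:
send_rows:
  plan: "3 -29 0 -0.105; 3 -29 0 -0.105; 3 -29 0 -0.105; 3 -29 0 -0.105; 3 -25 0 -0.105"

```text
time: 24.68
tcp_pos: [0.636, -0.1713, 0.2094]
tcp_rot: [-1.835, -2.545, -0.06]
contact_force: [-0.8, -0.7, -0.4]
opening: 0.584
```

Request:
send_rows:
  plan: "2 -12 0 -0.05; 0 0 0 0; 0 0 0 0"

```text
time: 24.93
tcp_pos: [0.6358, -0.1953, 0.2097]
tcp_rot: [1.924, 2.481, 0.053]
contact_force: [0.2, 0.8, -0.2]
opening: 0.586
```

```bash
cat >> h.py <<'E'
def cores():
    s=tip();p=read_camera('wrist');C=cloud(p,s)
    m=np.all((C>[.55,-.32,.106])&(C<[.72,-.1,.116]),-1)
    n,l,st_,ce=cv2.connectedComponentsWithStats(m.astype(np.uint8))
    for i in range(1,n):
        if st_[i,4]>60: print("top",st_[i,4],np.round(ce[i]),rect(C[l==i][:,:2]),C[l==i][:,2].mean())
    return p,s,C
E
python3 - <<'E'
from h import *
p,s,C=cores();save(p,'w22')
E
```

```text
24.93 tcp [ 635.8 -195.3  209.7] yawY 14.41 tilt [ 0.022  0.025 -0.999] F [ 0.2  0.8 -0.2] op 50.0 q7 0.63
tip [ 635.1 -196.1  243.7]
top 1207 [272. 222.] (array([ 638.7, -215.5]), array([25.3, 34.7]), -76.55) 0.11075392145153706
top 687 [271. 314.] (array([ 659.8, -301.5]), array([29.6, 19.3]), 16.34) 0.11342218279599406
```

View pics/w22.png

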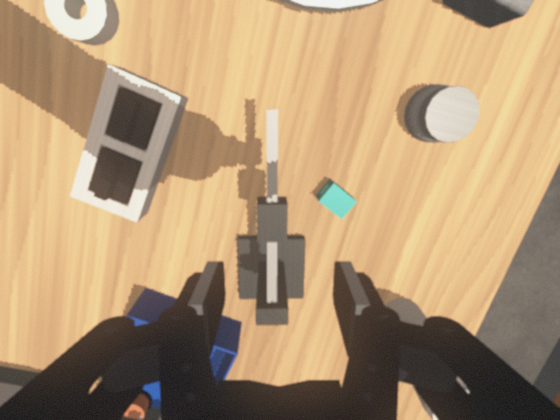

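The dark core still on the bar at (272,222) is the one to take. The turquoise one at (337,200) stays on the bench.

Request:
send_rows:
  plan: "0 -6 -25 0; 0 -6 -30 0; 0 -6 -30 0; 0 0 -25 0; 0 0 -10 0"

```text
time: 25.4
tcp_pos: [0.6428, -0.2021, 0.0926]
tcp_rot: [1.893, 2.493, 0.074]
contact_force: [-0.7, 0.5, 0.1]
opening: 0.59
```

Request:
send_rows:
  plan: "0 0 0 0; 0 0 0 0; 0 0 0 0; 0 0 0 0"

```text
time: 25.73
tcp_pos: [0.6429, -0.1946, 0.0915]
tcp_rot: [1.885, 2.506, 0.077]
contact_force: [-0.1, -0.3, 0.5]
opening: 0.586
```

Run:
```python
from h import *
p,s,C=cores();save(p,'w23',(140,100,420,400),2)
```

```text
25.73 tcp [ 642.9 -194.6   91.5] yawY 16.11 tilt [ 0.033  0.037 -0.999] F [-0.1 -0.3  0.5] op 50.0 q7 0.72
tip [ 641.8 -195.9  125.4]
top 3194 [259. 293.] (array([ 638.5, -215.1]), array([26.1, 35. ]), -76.08) 0.11069132213762804
```

View pics/w23.png

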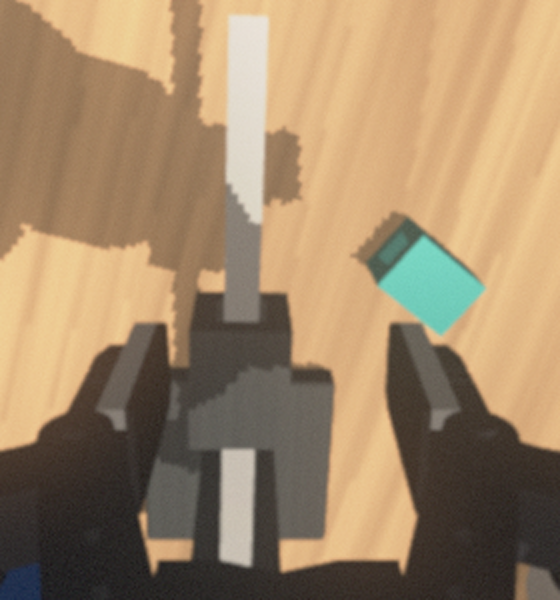

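Request:
send_rows:
  plan: "-1 -7 0 -0.015; -2 -7 0 -0.015; 0 -5 -8 0; 0 0 -8 0; 0 0 -8 0"

```text
time: 26.2
tcp_pos: [0.6456, -0.2187, 0.0745]
tcp_rot: [1.917, 2.462, 0.086]
contact_force: [-0.1, -0.0, 0.0]
opening: 0.584
```

Request:
send_rows:
  plan: "0 0 0 0; 0 0 0 0; 0 0 0 0; 0 0 0 0"

```text
time: 26.53
tcp_pos: [0.6422, -0.2188, 0.0697]
tcp_rot: [1.924, 2.465, 0.081]
contact_force: [0.5, -0.3, 0.3]
opening: 0.585
```

Run:
```python
from h import *
s=tip()
```

```text
26.53 tcp [ 642.2 -218.8   69.7] yawY 14.08 tilt [ 0.042  0.032 -0.999] F [ 0.5 -0.3  0.3] op 50.0 q7 0.73
tip [ 640.7 -219.9  103.6]
```

Request:
send_rows:
  plan: "-1 3 -4 0; -1 2 -4 0; 0 0 -2 0; 0 0 0 0; 0 0 0 0"

```text
time: 26.95
tcp_pos: [0.6405, -0.2116, 0.0588]
tcp_rot: [1.921, 2.467, 0.082]
contact_force: [0.8, -1.2, -0.2]
opening: 0.583
```

Run:
```python
from h import *
s=tip();p=read_camera('wrist');save(p,'w24',(140,100,420,400),2)
```

```text
26.95 tcp [ 640.5 -211.6   58.8] yawY 14.19 tilt [ 0.043  0.033 -0.999] F [ 0.8 -1.2 -0.2] op 49.8 q7 0.73
tip [ 639.  -212.7   92.7]
```

View pics/w24.png

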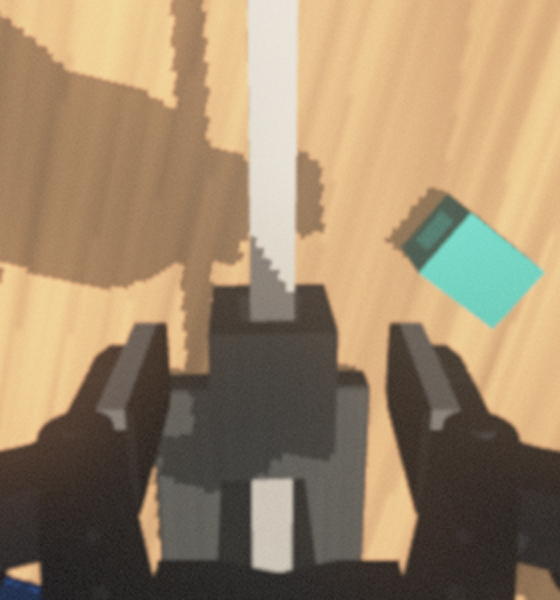

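Well placed, so I close.

Request:
send_rows:
  plan: "0 -1 0 0; 0 0 0 0; 0 0 0 0; 0 0 0 0; 0 0 0 0"
  gripper: 10
  squeeze: 50

```text
time: 27.42
tcp_pos: [0.6407, -0.2132, 0.0592]
tcp_rot: [1.921, 2.467, 0.082]
contact_force: [0.3, -0.1, -0.4]
opening: 0.291
```

Run:
```python
from h import *
p,s,C=cores();save(p,'w25',(140,100,420,400),2)
```

```text
27.42 tcp [ 640.7 -213.2   59.2] yawY 14.18 tilt [ 0.043  0.033 -0.999] F [ 0.3 -0.1 -0.4] op 24.8 q7 0.73
tip [ 639.2 -214.3   93.2]
top 5751 [278. 295.] (array([ 639.1, -215.7]), array([52.5, 36.1]), 12.17) 0.11103946133160447
```

Request:
send_rows:
  plan: "0 0 2.5 0; 0 0 0 0; -2.5 9.7 0 0; -2.5 9.7 0 0; -2.5 9.7 0 0"

```text
time: 27.88
tcp_pos: [0.6321, -0.1859, 0.0619]
tcp_rot: [1.926, 2.461, 0.079]
contact_force: [-1.0, 0.0, 0.1]
opening: 0.294
```

Run:
```python
from h import *
s=tip()
```

```text
27.88 tcp [ 632.1 -185.9   61.9] yawY 13.89 tilt [ 0.044  0.03  -0.999] F [-1.   0.   0.1] op 25.1 q7 0.68
tip [ 630.6 -186.9   95.8]
```

Request:
send_rows:
  plan: "-1 9.7 0 0; -1.7 9.7 0 0; -2.5 9.7 0 0.003; -2.5 9.7 0 0.003; -2.5 9.7 0 0"

```text
time: 28.3
tcp_pos: [0.6204, -0.128, 0.0617]
tcp_rot: [1.914, 2.473, 0.082]
contact_force: [0.5, 0.7, -0.9]
opening: 0.294
```

Run:
```python
from h import *
s=tip()
```

```text
28.3 tcp [ 620.4 -128.    61.7] yawY 14.53 tilt [ 0.042  0.033 -0.999] F [ 0.5  0.7 -0.9] op 25.1 q7 0.6
tip [ 618.9 -129.2   95.7]
```

Request:
send_rows:
  plan: "-3 9.7 0 0; -3 9.7 0 0; -2.5 9.7 0 0; -2.5 9.7 0 0; -2.5 9.7 0 0"

```text
time: 28.72
tcp_pos: [0.6051, -0.073, 0.0618]
tcp_rot: [1.912, 2.475, 0.083]
contact_force: [-0.1, 0.5, -0.5]
opening: 0.292
```

Run:
```python
from h import *
s=tip();p=read_camera('side');save(p,'s26',(230,180,430,380),3)
```

```text
28.72 tcp [605.1 -73.   61.8] yawY 14.62 tilt [ 0.042  0.034 -0.999] F [-0.1  0.5 -0.5] op 24.9 q7 0.51
tip [603.7 -74.2  95.8]
```

View pics/s26.png

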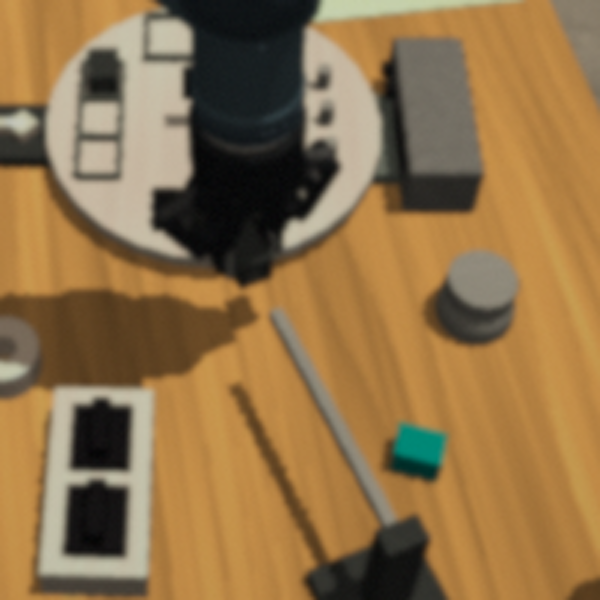

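Request:
send_rows:
  plan: "0 3 15 0; -6 10 15 -0.05; -11 20 0 -0.05; -11 20 0 -0.05; -11 20 0 -0.05"

```text
time: 29.18
tcp_pos: [0.5666, -0.0002, 0.0934]
tcp_rot: [2.161, 2.25, 0.082]
contact_force: [-0.8, 0.1, 0.2]
opening: 0.291
```

Request:
send_rows:
  plan: "-11 20 0 -0.055; -11 20 0 -0.055; -11 20 0 -0.055; -11 18 0 -0.05; 0 0 0 0"

```text
time: 29.6
tcp_pos: [0.5185, 0.0857, 0.0942]
tcp_rot: [2.396, 1.99, 0.081]
contact_force: [0.2, 1.0, -1.2]
opening: 0.291
```

Request:
send_rows:
  plan: "0 0 0 0; 0 0 0 0; 0 0 0 0"

```text
time: 29.85
tcp_pos: [0.5187, 0.0864, 0.0947]
tcp_rot: [2.392, 1.994, 0.083]
contact_force: [-0.2, -0.4, -0.3]
opening: 0.296
```

Run:
```python
from h import *
s=tip();p=read_camera('wrist');save(p,'w27');np.savez('/tmp/w27.npz',**p);C=cloud(p,s)
m=np.all((C>[.56,.03,.08])&(C<[.68,.2,.1]),-1); print("knob",m.sum(),rect(C[m][:,:2]))
m=np.all((C>[.48,.13,.045])&(C<[.57,.23,.065]),-1); print("core",m.sum(),rect(C[m][:,:2]),C[m][:,2].mean())
```

```text
29.85 tcp [518.7  86.4  94.7] yawY -10.37 tilt [ 0.058  0.014 -0.998] F [-0.2 -0.4 -0.3] op 25.2 q7 -0.31
tip [516.8  85.9 128.6]
knob 2634 (array([613.3, 113.6]), array([14.5, 53. ]), -9.18)
core 2611 (array([527.2, 169.1]), array([34., 26.]), 83.14) 0.054214383087456075
```

View pics/w27.png

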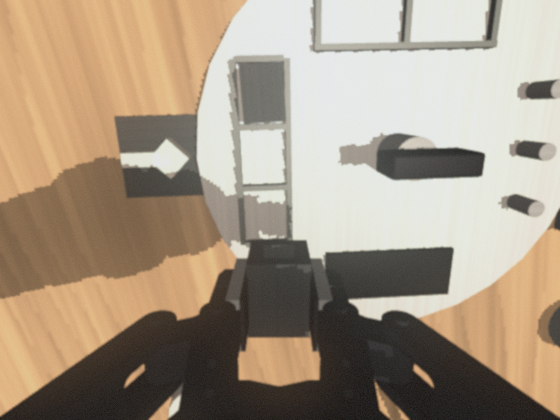

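Request:
send_rows:
  plan: "-2 1 -12 0.02; -2 0 -14 0; 0 0 -14 0; 0 0 -14 0; 0 0 -8 0"

```text
time: 30.32
tcp_pos: [0.522, 0.0812, 0.0343]
tcp_rot: [2.376, 2.001, 0.097]
contact_force: [-0.7, -0.3, -1.2]
opening: 0.291
```

Request:
send_rows:
  plan: "0 0 0 0; 0 0 0 0; 0 0 0 0"

```text
time: 30.57
tcp_pos: [0.5217, 0.0777, 0.0327]
tcp_rot: [2.381, 1.996, 0.09]
contact_force: [-0.6, 0.8, 0.3]
opening: 0.292
```

Run:
```python
from h import *
s=tip()
```

```text
30.57 tcp [521.7  77.7  32.7] yawY -10.06 tilt [ 0.066  0.012 -0.998] F [-0.6  0.8  0.3] op 24.9 q7 -0.24
tip [519.4  77.3  66.6]
```

Request:
send_rows:
  plan: "-3 5 0 0.01; -3 5 -4 0; 0 0 -4 0; 0 0 -2 0; 0 0 0 0"

```text
time: 30.98
tcp_pos: [0.5177, 0.0898, 0.0248]
tcp_rot: [2.368, 2.008, 0.1]
contact_force: [0.7, -0.8, -0.1]
opening: 0.292
```

Request:
send_rows:
  plan: "0 0 0 0; 0 0 0 0"

```text
time: 31.15
tcp_pos: [0.5176, 0.0903, 0.0247]
tcp_rot: [2.368, 2.009, 0.1]
contact_force: [-0.4, -0.3, -0.8]
opening: 0.293
```

Run:
```python
from h import *
s=tip();p=read_camera('wrist');save(p,'w28',(160,160,400,400),2.5)
```

```text
31.15 tcp [517.6  90.3  24.7] yawY -9.36 tilt [ 0.071  0.015 -0.997] F [-0.4 -0.3 -0.8] op 25.1 q7 -0.25
tip [515.2  89.7  58.6]
```

View pics/w28.png

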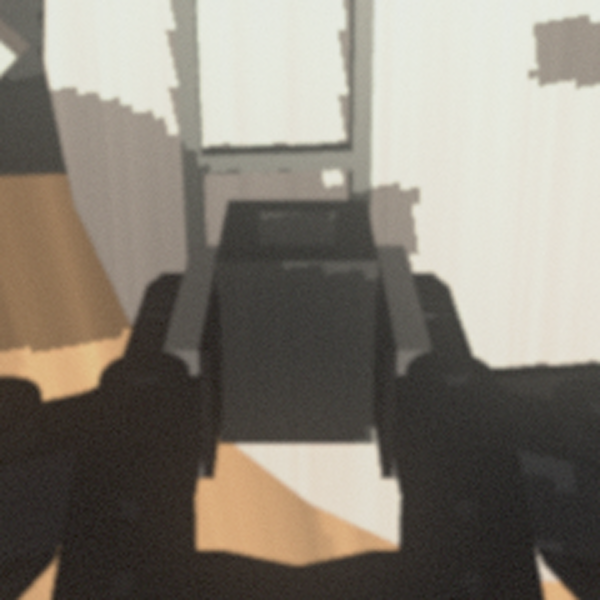

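Request:
send_rows:
  plan: "-2 -2.5 -4 0; 0 0 -5 0; 0 0 -4 0; 0 0 0 0; 0 0 0 0"

```text
time: 31.62
tcp_pos: [0.5157, 0.0868, 0.0105]
tcp_rot: [2.368, 2.008, 0.1]
contact_force: [-0.6, -0.3, -1.2]
opening: 0.295
```

Run:
```python
from h import *
s=tip()
```

```text
31.62 tcp [515.7  86.8  10.5] yawY -9.42 tilt [ 0.072  0.015 -0.997] F [-0.6 -0.3 -1.2] op 25.2 q7 -0.23
tip [513.2  86.3  44.4]
```

Run:
```python
from h import *
p=read_camera('wrist');save(p,'w29',(160,160,400,400),2.5);s=tip()
```

```text
31.67 tcp [515.4  86.8  10.4] yawY -9.42 tilt [ 0.071  0.015 -0.997] F [-0.3  0.1 -0.8] op 25.0 q7 -0.23
tip [513.   86.3  44.3]
```

View pics/w29.png

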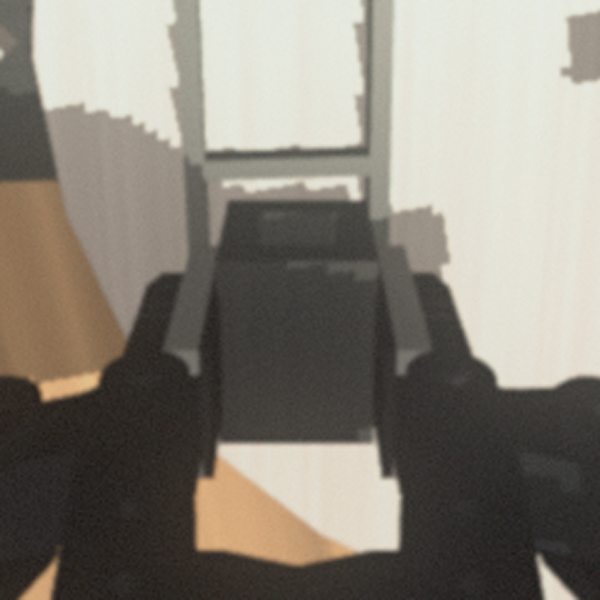

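Request:
send_rows:
  plan: "-1 1 -2 0; 0 0 -3 0; 0 0 -1 0; 0 0 0 0"

```text
time: 32.0
tcp_pos: [0.5151, 0.0879, 0.0051]
tcp_rot: [2.369, 2.008, 0.1]
contact_force: [-0.6, 0.5, 1.2]
opening: 0.296
```

Run:
```python
from h import *
s=tip();p=read_camera('wrist');save(p,'w30',(160,160,400,400),2.5)
```

```text
32.0 tcp [515.1  87.9   5.1] yawY -9.42 tilt [ 0.072  0.015 -0.997] F [-0.6  0.5  1.2] op 25.3 q7 -0.23
tip [512.7  87.4  39.1]
```

View pics/w30.png

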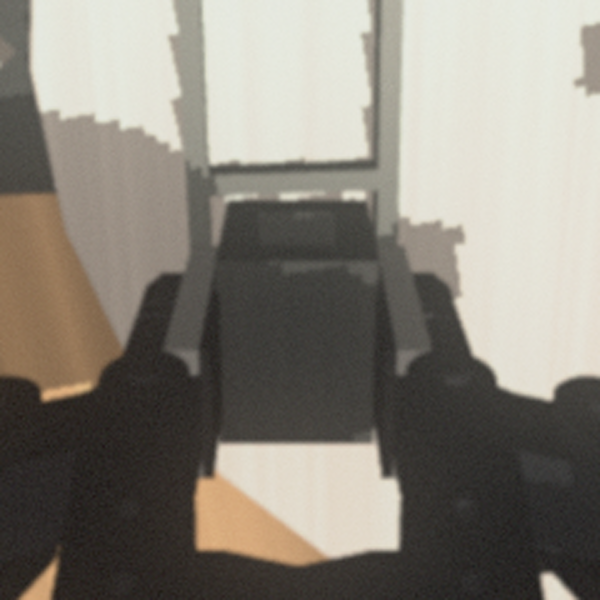

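Request:
send_rows:
  plan: "-0.3 -0.3 -2 0; 0 0 -1 0; 0 0 0 0"

```text
time: 32.3
tcp_pos: [0.5152, 0.088, 0.0054]
tcp_rot: [2.371, 2.009, 0.1]
contact_force: [-0.1, 0.2, -0.8]
opening: 0.299
```

Run:
```python
from h import *
s=tip();p=read_camera('wrist');save(p,'w31',(160,160,400,400),2.5)
```

```text
32.3 tcp [515.2  88.    5.4] yawY -9.44 tilt [ 0.07   0.017 -0.997] F [-0.1  0.2 -0.8] op 25.5 q7 -0.23
tip [512.8  87.4  39.3]
```

View pics/w31.png

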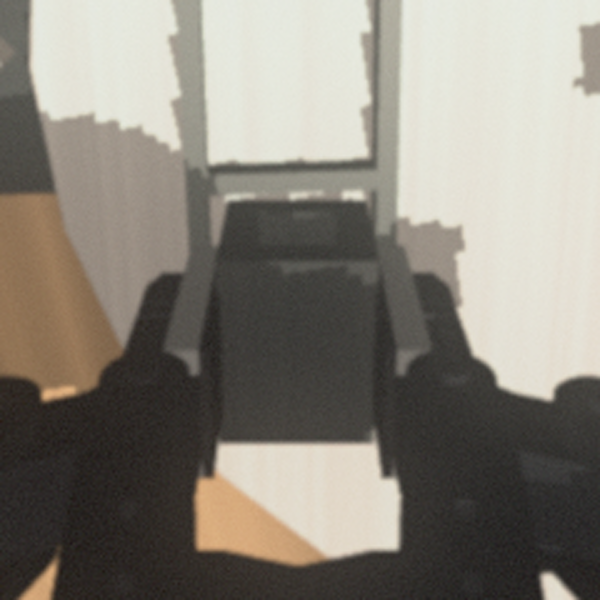

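Request:
send_rows:
  plan: "0 0 0 0; 0 0 0 0; 0 0 0 0; 0 0 0 0"
  gripper: 50

```text
time: 32.68
tcp_pos: [0.5163, 0.0884, 0.0049]
tcp_rot: [2.369, 2.008, 0.104]
contact_force: [0.0, -0.1, 0.1]
opening: 0.587
```

Request:
send_rows:
  plan: "0 0 10 0; 0 0 20 0; 0 0 40 0; 0 0 40 0; 0 0 40 0"

```text
time: 33.1
tcp_pos: [0.5047, 0.0851, 0.1508]
tcp_rot: [2.376, 2.014, 0.065]
contact_force: [1.0, 1.2, 0.6]
opening: 0.584
```

Request:
send_rows:
  plan: "0 15 15 0; 0 20 0 0; 0 0 0 0; 0 0 0 0"

```text
time: 33.43
tcp_pos: [0.5135, 0.1213, 0.182]
tcp_rot: [2.374, 2.002, 0.104]
contact_force: [-0.5, -0.7, 0.6]
opening: 0.585
```

Run:
```python
from h import *
s=tip();p=read_camera('wrist');save(p,'w32');C=cloud(p,s)
m=np.all((C>[.56,.03,.08])&(C<[.68,.2,.1]),-1); print("knob",m.sum(),rect(C[m][:,:2]))
m=np.all((C>[.46,.04,.045])&(C<[.57,.23,.065]),-1)
n,l,st,ce=cv2.connectedComponentsWithStats(m.astype(np.uint8))
for i in range(1,n):
    if st[i,4]>100: print("core",st[i,4],rect(C[l==i][:,:2]),C[l==i][:,2].mean(),C[l==i][:,2].std())
```

```text
33.43 tcp [513.5 121.3 182. ] yawY -9.71 tilt [ 0.073  0.017 -0.997] F [-0.5 -0.7  0.6] op 50.0 q7 -0.44
tip [511.  120.7 215.9]
knob 1159 (array([613.2, 113.5]), array([14.4, 52.3]), -9.28)
core 1178 (array([527.1, 168.9]), array([33.9, 26. ]), 83.63) 0.05426588121835246 0.000822722649958556
core 985 (array([513.8,  86. ]), array([35. , 25.7]), 80.29) 0.05410643574420077 0.0013430620029410256
```

View pics/w32.png

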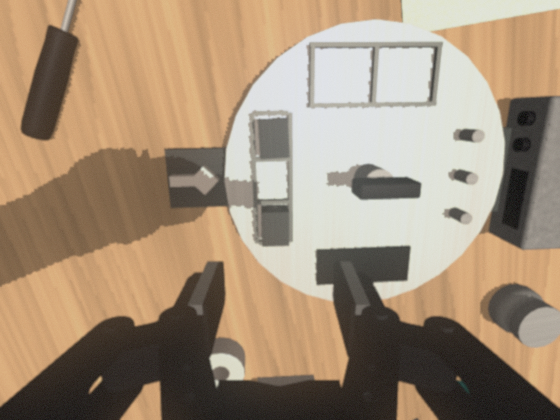

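Both cores are seated (tops at 54 mm) and the disc is still square. Before gripping the knob I reduce the tool tilt with a quick lift and a pause.

Request:
send_rows:
  plan: "0 0 20 0; 0 0 40 0; 0 0 40 0"

```text
time: 33.73
tcp_pos: [0.5025, 0.1159, 0.271]
tcp_rot: [2.383, 2.006, 0.058]
contact_force: [0.8, -0.1, 0.7]
opening: 0.587
```

Run:
```python
from h import *
s=tip()
for i in range(4): read_camera("side")
s=tip()
```

```text
33.73 tcp [502.5 115.9 271. ] yawY -9.81 tilt [ 0.046  0.004 -0.999] F [ 0.8 -0.1  0.7] op 50.2 q7 -0.48
tip [500.9 115.8 305. ]
33.93 tcp [505.1 116.9 272.9] yawY -9.81 tilt [ 0.053  0.008 -0.999] F [0.2 0.3 0.2] op 49.8 q7 -0.48
tip [503.3 116.7 306.9]
```

Request:
send_rows:
  plan: "2 0 -10 0; 2 0 -15 0; 2 0 -15 0; 2 0 -15 0; 0 0 -8 0"

```text
time: 34.35
tcp_pos: [0.5079, 0.1126, 0.1972]
tcp_rot: [2.388, 2.004, 0.049]
contact_force: [0.2, -0.1, -1.2]
opening: 0.583
```

Run:
```python
from h import *
for i in range(4): read_camera("side")
s=tip()
```

```text
34.55 tcp [509.9 113.6 200.9] yawY -9.96 tilt [ 0.044  0.004 -0.999] F [1.  0.1 0.2] op 49.6 q7 -0.44
tip [508.4 113.4 234.9]
```

Request:
send_rows:
  plan: "0 0 20 0; 0 0 40 0; 0 0 41 0"

```text
time: 34.8
tcp_pos: [0.5028, 0.1113, 0.2958]
tcp_rot: [2.39, 2.007, 0.027]
contact_force: [0.1, 0.5, -0.1]
opening: 0.584
```

Run:
```python
from h import *
for i in range(4): read_camera("side")
s=tip()
```

```text
35.0 tcp [505.5 112.3 298.2] yawY -9.95 tilt [ 0.034 -0.    -0.999] F [-0.3  0.3  0. ] op 49.9 q7 -0.47
tip [504.3 112.3 332.1]
```

Request:
send_rows:
  plan: "7 0 -12 -0.1; 7 0 -14 -0.105; 7 0 -14 -0.105; 7 0 -14 -0.105; 7 0 -14 -0.105"

```text
time: 35.42
tcp_pos: [0.5408, 0.1127, 0.2288]
tcp_rot: [2.832, 1.291, 0.038]
contact_force: [-0.2, -0.2, -0.7]
opening: 0.58
```

Request:
send_rows:
  plan: "7 0 -14 -0.105; 7 0 -14 -0.105; 7 0 -14 -0.105; 7 0 -14 -0.105; 7 0 -14 -0.105"

```text
time: 35.83
tcp_pos: [0.572, 0.1115, 0.1489]
tcp_rot: [3.072, 0.47, 0.008]
contact_force: [0.8, 1.3, -0.3]
opening: 0.588
```

Request:
send_rows:
  plan: "7 0 -14 -0.105; 7 0 -14 -0.105; 7 0 -14 -0.105; 7 0 -10 -0.105; 5 0 -5 -0.1"

```text
time: 36.25
tcp_pos: [0.5989, 0.1102, 0.0798]
tcp_rot: [3.08, -0.376, -0.029]
contact_force: [-0.2, 0.3, 0.6]
opening: 0.587
```

Run:
```python
from h import *
for i in range(3): read_camera("side")
s=tip()
```

```text
36.4 tcp [599.2 110.1  81. ] yawY -103.47 tilt [-0.022 -0.036 -0.999] F [-0.3 -0.1  0.3] op 50.1 q7 -1.85
tip [599.9 111.3 114.9]
```

Request:
send_rows:
  plan: "5 1 -8 0.037; 5 1 -12 0.037; 3 0 -12 0; 0 0 -10 0"

```text
time: 36.73
tcp_pos: [0.6143, 0.1128, 0.0414]
tcp_rot: [3.097, -0.231, -0.016]
contact_force: [-0.1, -0.2, -0.4]
opening: 0.582
```

Run:
```python
from h import *
for i in range(4): p=read_camera("wrist")
s=tip();save(p,'w33')
```

```text
36.93 tcp [613.4 112.5  41.4] yawY -98.59 tilt [-0.015 -0.036 -0.999] F [ 0.1 -0.3  0.5] op 50.2 q7 -1.75
tip [613.9 113.7  75.4]
```

View pics/w33.png

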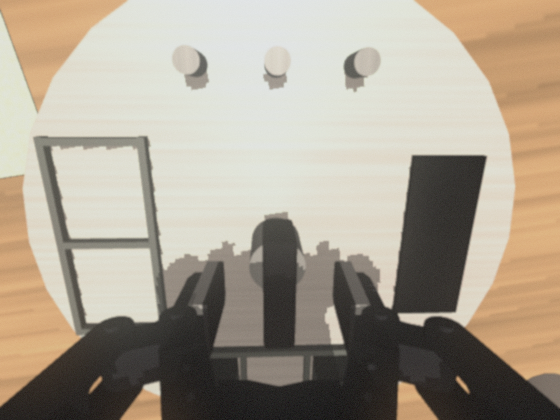

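The knob is between the fingers. I go 6 mm lower and close.

Request:
send_rows:
  plan: "0 0 -6 -0.01"

```text
time: 37.02
tcp_pos: [0.6149, 0.1126, 0.0371]
tcp_rot: [3.096, -0.249, -0.014]
contact_force: [0.5, -0.2, -0.2]
opening: 0.585
```

Request:
send_rows:
  plan: "0 0 0 0; 0 0 0 0; 0 0 0 0; 0 0 0 0; 0 0 0 0"
  gripper: 0
  squeeze: 60

```text
time: 37.43
tcp_pos: [0.6144, 0.1122, 0.0373]
tcp_rot: [3.096, -0.251, -0.014]
contact_force: [0.5, -1.0, -2.0]
opening: 0.151
```

Run:
```python
from h import *
s=tip()
```

```text
37.43 tcp [614.4 112.2  37.3] yawY -99.28 tilt [-0.012 -0.034 -0.999] F [ 0.5 -1.  -2. ] op 12.9 q7 -1.75
tip [614.8 113.3  71.3]
```

Request:
send_rows:
  plan: "0 0 0 0.06; 0 0 0 0.11; 0 0 0 0.11; 0 0 0 0.11; 0 0 0 0.11"

```text
time: 37.85
tcp_pos: [0.6152, 0.1133, 0.0373]
tcp_rot: [3.065, 0.534, 0.003]
contact_force: [0.5, -0.9, -2.4]
opening: 0.15
```

Request:
send_rows:
  plan: "0 0 0 0.11; 0 0 0 0.11; 0 0 0 0.11; 0 0 0 0.11; 0 0 0 0.11"

```text
time: 38.27
tcp_pos: [0.6151, 0.1148, 0.0372]
tcp_rot: [2.801, 1.372, 0.017]
contact_force: [1.3, 1.3, -1.8]
opening: 0.15
```

Request:
send_rows:
  plan: "0 0 0 0.11; 0 0 0 0.11; 0 0 0 0.11; 0 0 0 0.06"

```text
time: 38.6
tcp_pos: [0.6145, 0.1158, 0.0372]
tcp_rot: [2.472, 1.911, 0.023]
contact_force: [1.2, 0.0, -0.1]
opening: 0.148
```

Run:
```python
from h import *
s=tip();read_camera("side");read_camera("side");s=tip()
```

```text
38.6 tcp [614.5 115.8  37.2] yawY -14.59 tilt [ 0.022 -0.005 -1.   ] F [ 1.2  0.  -0.1] op 12.6 q7 -0.45
tip [613.7 115.9  71.2]
38.7 tcp [614.5 115.7  37.2] yawY -14.76 tilt [ 0.022 -0.005 -1.   ] F [ 0.9  0.7 -0.2] op 12.8 q7 -0.45
tip [613.8 115.9  71.2]
```

Request:
send_rows:
  plan: "0 -1 0 0.06; 0 -1 0 0.04; 0 0 0 0"

```text
time: 38.95
tcp_pos: [0.6143, 0.116, 0.0372]
tcp_rot: [2.38, 2.028, 0.025]
contact_force: [0.7, -0.3, -0.7]
opening: 0.15
```

Run:
```python
from h import *
s=tip();read_camera("side");read_camera("side");s=tip()
```

```text
38.95 tcp [614.3 116.   37.2] yawY -9.13 tilt [ 0.022 -0.001 -1.   ] F [ 0.7 -0.3 -0.7] op 12.8 q7 -0.36
tip [613.5 116.   71.2]
39.05 tcp [614.3 115.9  37.2] yawY -9.17 tilt [ 0.022 -0.001 -1.   ] F [ 1.1  0.9 -1.5] op 13.0 q7 -0.36
tip [613.6 116.   71.2]
```

Good (-9.2 against -8.9 wanted). Release, quick lift, measure.

Request:
send_rows:
  plan: "0 0 0 0.004; 0 0 0 0; 0 0 0 0; 0 0 0 0"
  gripper: 50

```text
time: 39.38
tcp_pos: [0.6151, 0.1154, 0.0376]
tcp_rot: [2.38, 2.025, 0.026]
contact_force: [0.3, -0.5, 0.2]
opening: 0.588
```

Request:
send_rows:
  plan: "0 0 20 0; 0 0 40 0; 0 0 40 0; 0 0 40 0; 0 0 41 0"

```text
time: 39.8
tcp_pos: [0.6029, 0.1117, 0.2114]
tcp_rot: [2.393, 2.028, -0.014]
contact_force: [-0.3, 0.0, 0.6]
opening: 0.58
```

Run:
```python
from h import *
for i in range(3): read_camera("side")
s=tip();p=read_camera('wrist');save(p,'w34');C=cloud(p,s)
m=np.all((C>[.56,.03,.08])&(C<[.68,.2,.1]),-1); print("knob",m.sum(),rect(C[m][:,:2]))
m=np.all((C>[.44,-.05,.045])&(C<[.72,.27,.065]),-1)
n,l,st,ce=cv2.connectedComponentsWithStats(m.astype(np.uint8))
for i in range(1,n):
    if st[i,4]>100: print("c",st[i,4],rect(C[l==i][:,:2]),C[l==i][:,2].mean(),C[l==i][:,2].std())
```

```text
39.95 tcp [607.8 112.6 216.2] yawY -9.45 tilt [ 0.01  -0.006 -1.   ] F [-0.5 -0.1  0.3] op 50.0 q7 -0.38
tip [607.4 112.8 250.2]
knob 848 (array([613.4, 113.7]), array([51.8, 13. ]), 80.6)
c 152 (array([667.4, 200.9]), array([11.6, 11.6]), -74.48) 0.05003806927046934 0.0011741933828040084
c 147 (array([588.8, 213.1]), array([11.3, 11.2]), 80.8) 0.05026147011151842 0.0010445261419101085
c 139 (array([628.3, 206.6]), array([11.2, 11.2]), -9.62) 0.05025638283407505 0.0008797148415684356
c 139 (array([603. , 115.2]), array([23.4,  6.2]), 80.35) 0.06111149311537836 0.003742443030759627
c 115 (array([624. , 111.9]), array([22.2,  5. ]), 81.02) 0.06144073108502144 0.0029778517590872485
c 795 (array([558. ,  26.7]), array([27.2, 34.4]), -5.7) 0.05372497467316193 0.0021449431224214183
c 766 (array([640.7,  14. ]), array([27. , 34.1]), -9.33) 0.05366366720548205 0.0021554627259292507
```

View pics/w34.png

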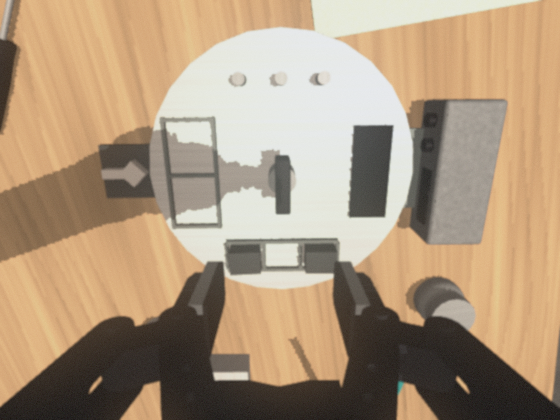

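Disc square at about 81°, both cores seated. Next the mould.

Request:
send_rows:
  plan: "-8 -18 0 0; -12 -31 0 0; -13 -31 0 0; -13 -31 0 0; -13 -31 0 0"

```text
time: 40.42
tcp_pos: [0.5402, -0.0209, 0.2039]
tcp_rot: [-2.374, -2.053, 0.013]
contact_force: [1.0, 0.7, -0.4]
opening: 0.586
```

Request:
send_rows:
  plan: "-13 -31 0 0; -13 -31 0 0; -13 -31 0 0; -13 -31 0 0; -10 -20 0 0"

```text
time: 40.83
tcp_pos: [0.4647, -0.1726, 0.1934]
tcp_rot: [-2.368, -2.039, 0.036]
contact_force: [1.1, -0.3, -0.1]
opening: 0.586
```

```bash
cat >> h.py <<'E'
def ribs():
    s=tip();p=read_camera('wrist');C=cloud(p,s)
    m=np.all((C>[.40,-.30,.049])&(C<[.58,-.08,.062]),-1)
    n,l,st_,ce=cv2.connectedComponentsWithStats(m.astype(np.uint8))
    for i in range(1,n):
        if st_[i,4]>100: print("rib",st_[i,4],np.round(ce[i]),rect(C[l==i][:,:2]),C[l==i][:,2].mean())
    m=np.all((C>[.40,-.32,.030])&(C<[.60,-.08,.038]),-1)
    print("mould",m.sum(),rect(C[m][:,:2]),C[m][:,2].mean())
    return p,s,C
E
python3 - <<'E'
from h import *
for i in range(3): read_camera("side")
p,s,C=ribs();save(p,'w35')
E
```

```text
40.98 tcp [ 465.2 -171.4  193.4] yawY -368.65 tilt [-0.028 -0.002 -1.   ] F [ 1.3  0.6 -0.5] op 50.2 q7 0.15
tip [ 466.1 -171.4  227.4]
rib 555 [303. 179.] (array([ 485.9, -168.4]), array([39.6, 12. ]), 80.27) 0.05609049106880437
rib 483 [301. 240.] (array([ 475.5, -229.4]), array([39.9, 12. ]), 80.33) 0.056125468937451524
mould 6973 (array([ 475.3, -172.3]), array([116.4, 210. ]), -78.49) 0.03431395571738417
```

View pics/w35.png

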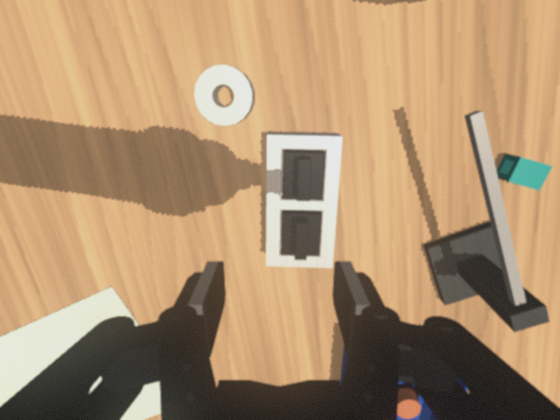

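Request:
send_rows:
  plan: "4 1 -10 -0.018; 4 1 -20 0; 4 1 -25 0; 4 0 -25 0; 4 0 -20 0"
  gripper: 45

```text
time: 41.45
tcp_pos: [0.4946, -0.158, 0.0905]
tcp_rot: [-2.38, -2.034, 0.018]
contact_force: [-0.2, 0.5, -0.4]
opening: 0.528
```

Request:
send_rows:
  plan: "0 0 -15 0; 0 0 -10 0; 0 0 -5 0"

```text
time: 41.7
tcp_pos: [0.4932, -0.1498, 0.0513]
tcp_rot: [-2.363, -2.039, 0.027]
contact_force: [-0.4, -0.0, 0.5]
opening: 0.528
```

Run:
```python
from h import *
for i in range(3): read_camera("side")
p,s,C=ribs();save(p,'w36')
```

```text
41.85 tcp [ 494.  -151.2   53.4] yawY -368.5 tilt [-0.024  0.004 -1.   ] F [ 0.3  0.2 -0.2] op 45.4 q7 0.18
tip [ 494.8 -151.3   87.4]
rib 1455 [267. 275.] (array([ 486.1, -168.2]), array([40.4, 12.1]), 80.34) 0.05595374950090226
rib 973 [267. 358.] (array([ 476.3, -225.4]), array([33.6, 11.9]), 80.55) 0.05577512436235841
mould 13770 (array([ 475.5, -166.8]), array([116. , 201.9]), -77.06) 0.03411685630428488
```

View pics/w36.png

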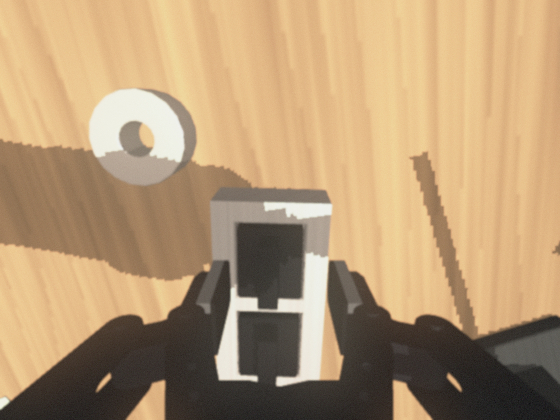

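Request:
send_rows:
  plan: "-4 -6 -4 -0.01; -4 -6 -8 -0.01; -1 -5 -10 0; 0 0 -8 0"

```text
time: 42.23
tcp_pos: [0.4905, -0.1728, 0.0281]
tcp_rot: [-2.4, -2.018, 0.009]
contact_force: [-0.8, 0.0, -0.4]
opening: 0.527
```

Run:
```python
from h import *
for i in range(3): read_camera("side")
p,s,C=ribs()
```

```text
42.38 tcp [ 489.7 -170.8   27.4] yawY -369.77 tilt [-0.012  0.002 -1.   ] F [ 0.5  0.1 -0.6] op 45.2 q7 0.22
tip [ 490.1 -170.8   61.4]
rib 2046 [268. 265.] (array([ 486. , -168.1]), array([40.5, 12. ]), 80.31) 0.05600628038644792
rib 1142 [269. 359.] (array([ 476.7, -222.6]), array([28.5, 12. ]), 80.32) 0.05563335556160977
mould 17701 (array([ 476.5, -163.6]), array([113.7, 199.9]), -75.2) 0.03406643215437162
```

Request:
send_rows:
  plan: "-3 2 -6 0; -2 0.5 -6 0; 0 0 -5 0"

```text
time: 42.68
tcp_pos: [0.4873, -0.1675, 0.0112]
tcp_rot: [-2.397, -2.023, 0.006]
contact_force: [-0.2, -0.8, -0.3]
opening: 0.526
```

Run:
```python
from h import *
for i in range(3): read_camera("side")
s=tip();p=read_camera("wrist");save(p,'w37',(140,140,420,420),2)
```

```text
42.83 tcp [ 487.  -167.5   11. ] yawY -369.67 tilt [-0.008  0.002 -1.   ] F [1.1 1.1 0. ] op 44.7 q7 0.23
tip [ 487.2 -167.6   45. ]
```

View pics/w37.png

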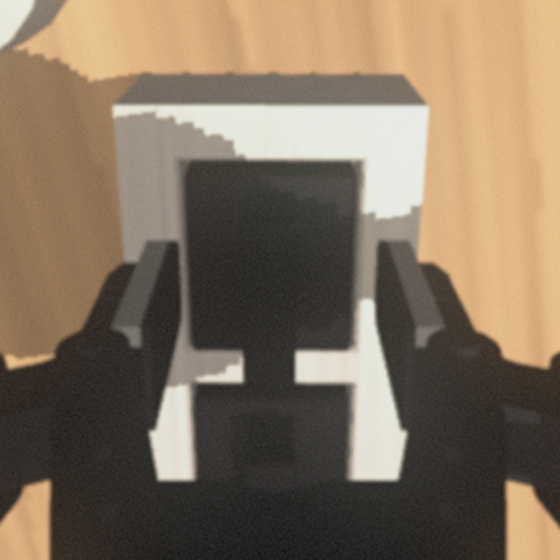

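Request:
send_rows:
  plan: "-1 -0.5 -3 0"

```text
time: 42.97
tcp_pos: [0.4876, -0.1684, 0.009]
tcp_rot: [-2.397, -2.024, 0.004]
contact_force: [0.3, -0.9, -0.4]
opening: 0.527
```

Request:
send_rows:
  plan: "0 0 0 0; 0 0 0 0; 0 0 0 0; 0 0 0 0; 0 0 0 0"
  gripper: 0
  squeeze: 60

```text
time: 43.38
tcp_pos: [0.4865, -0.1684, 0.0089]
tcp_rot: [-2.396, -2.022, 0.006]
contact_force: [-0.4, 0.9, -0.9]
opening: 0.121
```

Run:
```python
from h import *
s=tip()
```

```text
43.38 tcp [ 486.5 -168.4    8.9] yawY -369.68 tilt [-0.007  0.002 -1.   ] F [-0.4  0.9 -0.9] op 10.4 q7 0.23
tip [ 486.7 -168.5   42.9]
```

Request:
send_rows:
  plan: "0 0 5 0; 0 0 6 0; 0 0 8 0; 0 0 8 0"

```text
time: 43.72
tcp_pos: [0.4843, -0.1679, 0.036]
tcp_rot: [-2.394, -2.02, 0.011]
contact_force: [-0.6, 0.6, -0.3]
opening: 0.125
```

Run:
```python
from h import *
s=tip();p=read_camera("scene");save(p,'sc38',(80,180,330,340),3.0)
```

```text
43.72 tcp [ 484.3 -167.9   36. ] yawY -369.68 tilt [-0.011  0.003 -1.   ] F [-0.6  0.6 -0.3] op 10.7 q7 0.21
tip [ 484.7 -168.    70. ]
```

View pics/sc38.png

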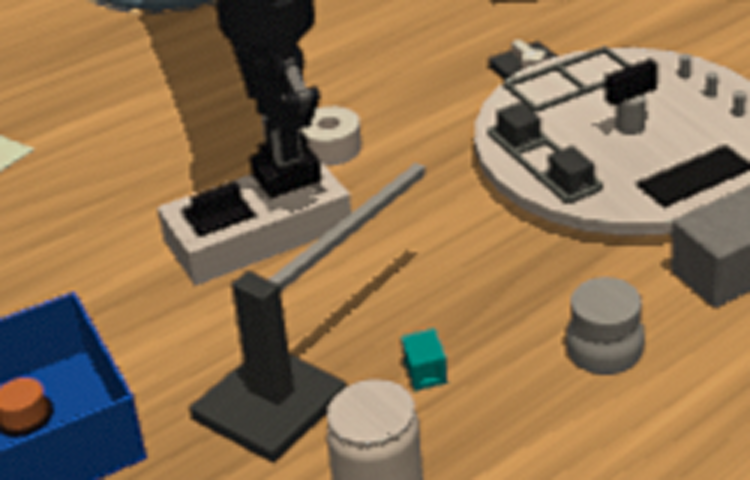

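Request:
send_rows:
  plan: "0 0 15 0; 0 0 15 0; 1 15 5 0; 3 25 0 0; 4 30 0 0"

```text
time: 44.18
tcp_pos: [0.4947, -0.1069, 0.079]
tcp_rot: [2.415, 2.004, -0.005]
contact_force: [0.8, 1.0, -1.0]
opening: 0.123
```

Request:
send_rows:
  plan: "4 30 0 0; 4 30 0 0; 4 30 0 0; 4 30 0 0; 4 30 0 0.005"

```text
time: 44.6
tcp_pos: [0.5172, 0.0469, 0.0838]
tcp_rot: [2.413, 1.998, 0.006]
contact_force: [0.9, 0.1, -0.7]
opening: 0.128
```

Request:
send_rows:
  plan: "4 30 0 0.005; 4 30 0 0; 2 15 0 0"

```text
time: 44.85
tcp_pos: [0.5282, 0.1305, 0.0863]
tcp_rot: [2.403, 2.01, 0.015]
contact_force: [-0.1, 0.4, -0.8]
opening: 0.127
```

Run:
```python
from h import *
for i in range(3): read_camera("side")
s=tip();p=read_camera("wrist");save(p,'w39')
```

```text
45.0 tcp [528.  127.2  86. ] yawY -10.23 tilt [ 0.012 -0.003 -1.   ] F [ 0.1  0.3 -1.5] op 10.6 q7 -0.44
tip [527.6 127.3 120. ]
```

View pics/w39.png

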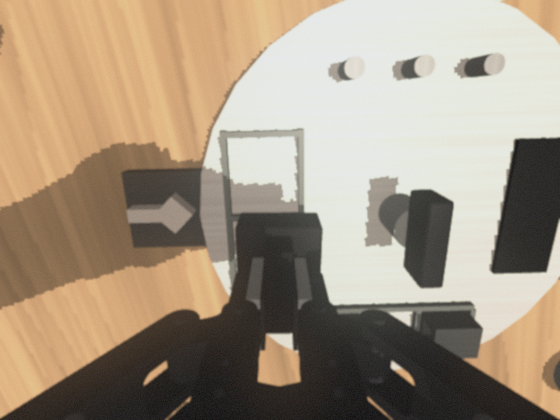

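Request:
send_rows:
  plan: "-1 9 -5 0.012; -1 10 -10 0.012; -1 9 -10 0; 0 0 -10 0; 0 0 -6 0"

```text
time: 45.47
tcp_pos: [0.5254, 0.1482, 0.0424]
tcp_rot: [2.388, 2.021, 0.01]
contact_force: [0.3, -0.2, -1.4]
opening: 0.121
```

Run:
```python
from h import *
for i in range(3): read_camera("side")
s=tip();p=read_camera("wrist");save(p,'w40')
```

```text
45.62 tcp [525.6 147.9  43. ] yawY -9.56 tilt [ 0.013 -0.006 -1.   ] F [-0.4 -0.4 -2. ] op 10.9 q7 -0.47
tip [525.1 148.1  77. ]
```

View pics/w40.png

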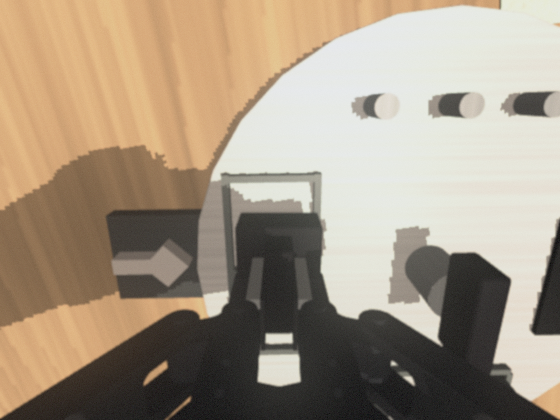

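Request:
send_rows:
  plan: "-1 4 0 0.01; 0 5 -4 0; 0 0 -4 0"

```text
time: 45.92
tcp_pos: [0.5279, 0.1573, 0.0375]
tcp_rot: [2.379, 2.028, 0.02]
contact_force: [0.5, 0.4, -0.9]
opening: 0.121
```

Run:
```python
from h import *
for i in range(3): read_camera("side")
s=tip();p=read_camera("wrist");save(p,'w41',(160,140,420,380),2.3)
```

```text
46.07 tcp [527.1 155.6  36.9] yawY -9.14 tilt [ 0.018 -0.005 -1.   ] F [ 0.5 -0.5 -1. ] op 10.5 q7 -0.47
tip [526.5 155.8  70.9]
```

View pics/w41.png

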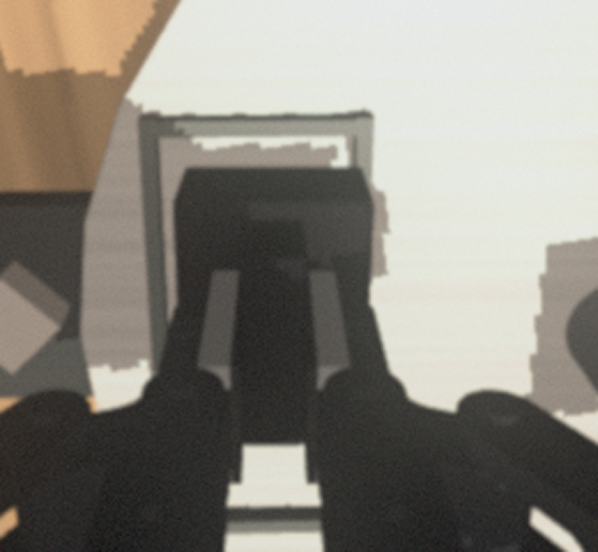

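Request:
send_rows:
  plan: "-2.5 1 -2 0; -1 0 -4 0; 0 0 -3 0"

```text
time: 46.37
tcp_pos: [0.5246, 0.1565, 0.0285]
tcp_rot: [2.38, 2.025, 0.019]
contact_force: [0.5, 0.2, -1.2]
opening: 0.125
```

Run:
```python
from h import *
for i in range(3): read_camera("side")
s=tip();p=read_camera("wrist");save(p,'w42',(160,140,420,380),2.3)
```

```text
46.52 tcp [524.4 156.4  28.3] yawY -9.2 tilt [ 0.019 -0.005 -1.   ] F [ 0.  -1.1 -1.9] op 10.3 q7 -0.48
tip [523.8 156.6  62.3]
```

View pics/w42.png

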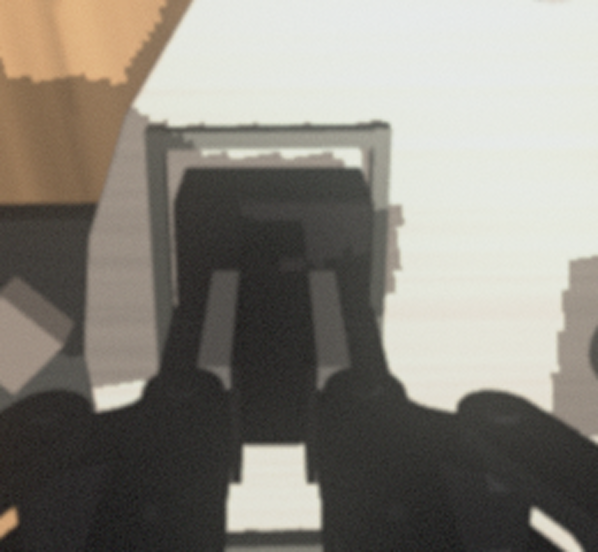

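Request:
send_rows:
  plan: "-1 0 -3 0; 0 0 -3 0; 0 0 -1 0"

```text
time: 46.82
tcp_pos: [0.5245, 0.1566, 0.0216]
tcp_rot: [2.38, 2.024, 0.021]
contact_force: [-0.1, 0.0, -1.8]
opening: 0.124
```

Run:
```python
from h import *
for i in range(3): read_camera("side")
s=tip();p=read_camera("wrist");save(p,'w43',(160,140,420,380),2.3)
```

```text
46.97 tcp [524.5 156.6  21.8] yawY -9.22 tilt [ 0.021 -0.004 -1.   ] F [-0.   0.3 -0.2] op 10.4 q7 -0.48
tip [523.8 156.8  55.8]
```

View pics/w43.png

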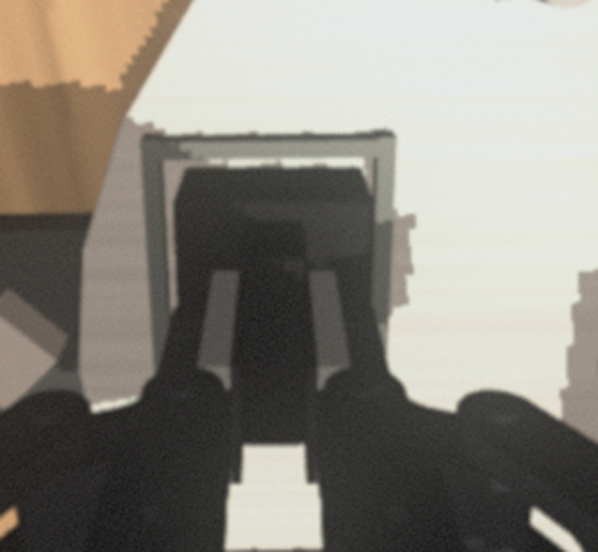

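Inside the pocket and nearly at floor level. Releasing.

Request:
send_rows:
  plan: "0 0 -1 0; 0 0 0 0; 0 0 0 0; 0 0 0 0"
  gripper: 40

```text
time: 47.35
tcp_pos: [0.5261, 0.1572, 0.022]
tcp_rot: [2.379, 2.024, 0.026]
contact_force: [0.8, -0.7, 0.4]
opening: 0.467
```

Request:
send_rows:
  plan: "0 0 10 0; 0 0 20 0; 0 0 40 0; 0 0 40 0; 0 0 40 0"

```text
time: 47.77
tcp_pos: [0.5159, 0.1533, 0.1691]
tcp_rot: [2.384, 2.028, -0.01]
contact_force: [1.6, 1.2, 0.2]
opening: 0.469
```

```bash
cat >> h.py <<'E'
def deck():
    s=tip();p=read_camera('wrist');C=cloud(p,s)
    m=np.all((C>[.56,.03,.083])&(C<[.68,.2,.1]),-1); print("knob",m.sum(),rect(C[m][:,:2]))
    for lo,hi,nm in((.062,.074,"rib"),(.046,.054,"bodytop")):
        m=np.all((C>[.45,.04,lo])&(C<[.58,.24,hi]),-1)
        n,l,st,ce=cv2.connectedComponentsWithStats(m.astype(np.uint8))
        for i in range(1,n):
            if st[i,4]>80: print(nm,st[i,4],rect(C[l==i][:,:2]),C[l==i][:,2].mean().round(4),C[l==i][:,2].std().round(4))
    return p,s,C
E
python3 - <<'E'
from h import *
for i in range(3): read_camera("side")
p,s,C=deck();save(p,'w44')
E
```

```text
47.92 tcp [521.1 155.2 173.3] yawY -9.23 tilt [ 0.015 -0.007 -1.   ] F [-0.5 -0.5 -0.4] op 40.0 q7 -0.51
tip [520.6 155.4 207.3]
knob 1151 (array([613.3, 114.2]), array([50.9, 14.4]), 80.88)
rib 663 (array([525.2, 156.6]), array([39.6, 11.9]), 81.29) 0.0682 0.0009
bodytop 1643 (array([525.1, 156.4]), array([48., 40.]), 80.59) 0.0503 0.0008
```

View pics/w44.png

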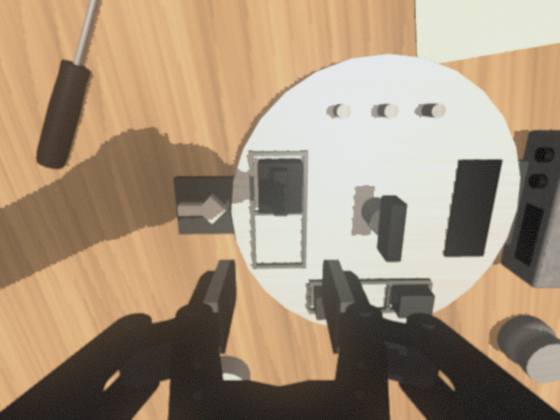

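First block seated (rib top 68 mm, body top 50 mm) and the disc is unmoved. On to the second block.

Request:
send_rows:
  plan: "-2 -18 0 0; -4 -32 0 0; -4 -32 0 0; -4 -32 0 0; -4 -32 0 0"

```text
time: 48.38
tcp_pos: [0.4939, 0.015, 0.1648]
tcp_rot: [2.367, 2.058, -0.008]
contact_force: [0.3, -0.7, -0.3]
opening: 0.469
```

Request:
send_rows:
  plan: "-4 -32 0 0; -4 -32 0 0; -4 -32 0 0; -4 -32 0 0; -4 -32 0 0"

```text
time: 48.8
tcp_pos: [0.4631, -0.1512, 0.1567]
tcp_rot: [-2.363, -2.059, 0.029]
contact_force: [1.0, -1.0, 0.4]
opening: 0.468
```

Request:
send_rows:
  plan: "-3 -30 -5 0; -2 -20 -10 0; 0 -8 -10 0"

```text
time: 49.05
tcp_pos: [0.4523, -0.2185, 0.1291]
tcp_rot: [-2.372, -2.046, 0.036]
contact_force: [-0.3, -0.2, -0.6]
opening: 0.47
```

Run:
```python
from h import *
for i in range(3): read_camera("side")
p,s,C=ribs();save(p,'w45')
```

```text
49.2 tcp [ 452.3 -214.6  128.4] yawY -368.27 tilt [-0.026 -0.006 -1.   ] F [ 0.5  0.6 -1. ] op 40.2 q7 0.3
tip [ 453.2 -214.4  162.4]
rib 821 [312. 220.] (array([ 475.5, -229.4]), array([40.7, 12. ]), 80.27) 0.05603507215993848
mould 10987 (array([ 474.9, -172.2]), array([117. , 209.9]), -78.33) 0.03400230917260059
```

View pics/w45.png

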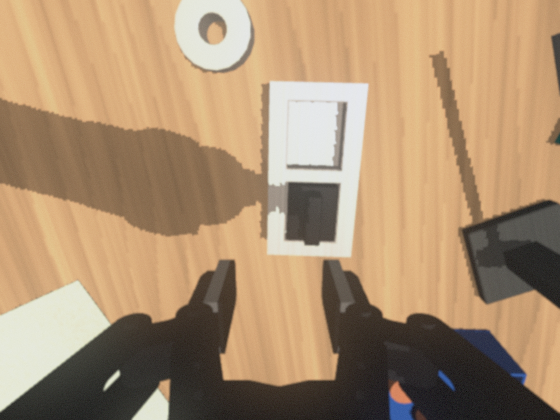

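Request:
send_rows:
  plan: "6 -4 -15 -0.012; 6 -4 -20 -0.012; 5 -4 -20 0; 3 -3 -15 0; 0 0 -10 0"

```text
time: 49.67
tcp_pos: [0.4825, -0.2189, 0.0509]
tcp_rot: [-2.377, -2.043, 0.017]
contact_force: [-0.8, -0.2, -0.1]
opening: 0.468
```

Run:
```python
from h import *
for i in range(3): read_camera("side")
p,s,C=ribs()
```

```text
49.82 tcp [ 481.1 -218.9   51.3] yawY -368.66 tilt [-0.015 -0.001 -1.   ] F [0.2 1.4 0.9] op 39.9 q7 0.36
tip [ 481.6 -218.9   85.3]
rib 1476 [270. 266.] (array([ 475.8, -229.6]), array([41.1, 11.8]), 80.97) 0.05603593844586363
mould 18878 (array([ 452.7, -176.9]), array([176.1, 135.3]), 80.46) 0.033950748167544786
```

Request:
send_rows:
  plan: "-2 -4 -5 -0.015; -3 -4 -10 0; -1 -3 -9 0; 0 0 -6 0"

```text
time: 50.2
tcp_pos: [0.4792, -0.2325, 0.0251]
tcp_rot: [2.398, 2.027, -0.007]
contact_force: [0.3, 0.5, -0.6]
opening: 0.469
```

Run:
```python
from h import *
for i in range(3): read_camera("side")
p,s,C=ribs()
```

```text
50.35 tcp [ 478.9 -231.4   24.8] yawY -369.55 tilt [-0.004 -0.003 -1.   ] F [ 0.  -0.2  0.7] op 39.7 q7 0.4
tip [ 479.  -231.3   58.8]
rib 2072 [269. 268.] (array([ 475.5, -229.1]), array([40.3, 11.8]), 80.58) 0.056027873937204
mould 23537 (array([ 452.4, -186.1]), array([157.7, 132.7]), 80.28) 0.034219233066550725
```

Request:
send_rows:
  plan: "-2 1 -6 0; -1.5 1 -6 0; 0 0 -4 0"

```text
time: 50.65
tcp_pos: [0.4777, -0.2296, 0.0096]
tcp_rot: [2.395, 2.028, -0.003]
contact_force: [-0.1, -0.2, -0.5]
opening: 0.467
```

Run:
```python
from h import *
for i in range(3): read_camera("side")
s=tip();p=read_camera("wrist");save(p,'w46',(140,140,420,420),2)
```

```text
50.8 tcp [ 477.5 -229.7    9.6] yawY -9.5 tilt [-0.    -0.004 -1.   ] F [ 0.9 -0.3  0.2] op 39.8 q7 0.41
tip [ 477.5 -229.6   43.6]
```

View pics/w46.png

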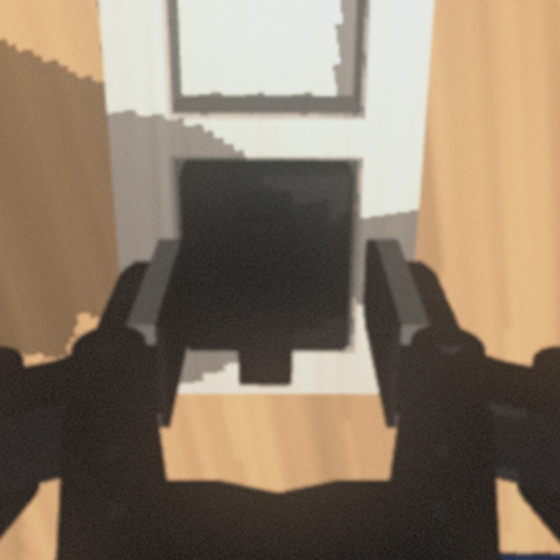

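Request:
send_rows:
  plan: "-2 0.3 -1 0"

```text
time: 50.93
tcp_pos: [0.4768, -0.2299, 0.0094]
tcp_rot: [2.394, 2.027, -0.003]
contact_force: [-0.2, -0.6, -0.4]
opening: 0.466
```

Request:
send_rows:
  plan: "0 0 0 0; 0 0 0 0; 0 0 0 0; 0 0 0 0; 0 0 0 0"
  gripper: 0
  squeeze: 60

```text
time: 51.35
tcp_pos: [0.4762, -0.2298, 0.0097]
tcp_rot: [2.395, 2.027, -0.003]
contact_force: [0.7, -0.6, -0.3]
opening: 0.12
```

Run:
```python
from h import *
s=tip()
```

```text
51.35 tcp [ 476.2 -229.8    9.7] yawY -9.51 tilt [ 0.001 -0.004 -1.   ] F [ 0.7 -0.6 -0.3] op 10.2 q7 0.41
tip [ 476.1 -229.7   43.7]
```

Request:
send_rows:
  plan: "0 0 5 0; 0 0 6 0; 0 0 8 0; 0 0 8 0; 0 0 12 0"

```text
time: 51.77
tcp_pos: [0.4733, -0.2287, 0.0491]
tcp_rot: [-2.397, -2.029, 0.008]
contact_force: [-0.2, 0.3, -0.7]
opening: 0.125
```

Request:
send_rows:
  plan: "0 0 15 0; 1 10 8 0; 3 25 0 0; 4 30 0 0; 4 30 0 0"

```text
time: 52.18
tcp_pos: [0.4879, -0.1437, 0.0823]
tcp_rot: [2.406, 1.997, -0.001]
contact_force: [0.3, 0.8, -0.8]
opening: 0.125
```

Run:
```python
from h import *
s=tip()
```

```text
52.18 tcp [ 487.9 -143.7   82.3] yawY -10.61 tilt [ 0.009 -0.012 -1.   ] F [ 0.3  0.8 -0.8] op 10.7 q7 0.13
tip [ 487.6 -143.3  116.3]
```

Request:
send_rows:
  plan: "3 30 0 0; 3 30 0 0; 3 30 0 0.005; 3 30 0 0.005; 3 30 0 0.005"

```text
time: 52.6
tcp_pos: [0.5056, 0.011, 0.0889]
tcp_rot: [2.391, 2.005, 0.011]
contact_force: [0.9, -0.3, 0.1]
opening: 0.122
```

Request:
send_rows:
  plan: "3 30 0 0.005; 3 25 0 0; 1 10 0 0"

```text
time: 52.85
tcp_pos: [0.5141, 0.0853, 0.0926]
tcp_rot: [2.379, 2.019, 0.022]
contact_force: [-0.4, -0.4, -0.8]
opening: 0.123
```

Run:
```python
from h import *
for i in range(3): read_camera("side")
p,s,C=deck();save(p,'w47')
```

```text
53.0 tcp [513.6  80.2  91.9] yawY -9.57 tilt [ 0.023 -0.01  -1.   ] F [-0.1 -0.8 -0.7] op 10.6 q7 -0.34
tip [512.8  80.6 125.9]
knob 3103 (array([613.1, 113.6]), array([52. , 14.9]), 80.76)
rib 1629 (array([525. , 156.2]), array([39.7, 11.7]), 80.7) 0.0682 0.0007
bodytop 3898 (array([525.2, 156.4]), array([48. , 40.2]), 80.64) 0.0502 0.0007
bodytop 130 (array([551.5,  40.9]), array([ 1.8, 18.1]), -2.04) 0.0501 0.0023
```

View pics/w47.png

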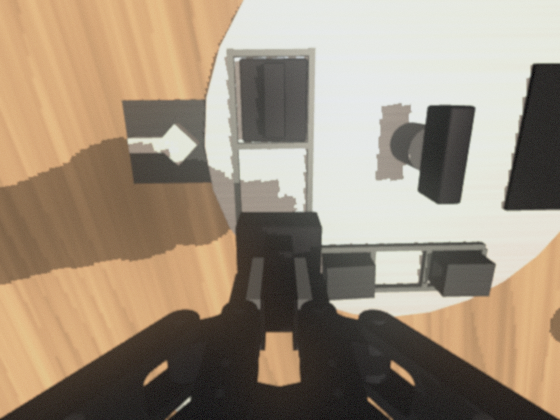

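Request:
send_rows:
  plan: "1 7 -5 0.01; 0 7 -10 0; 0 7 -10 0; 0 0 -10 0; 0 0 -6 0"

```text
time: 53.47
tcp_pos: [0.5149, 0.091, 0.0478]
tcp_rot: [2.386, 2.003, 0.014]
contact_force: [0.9, -0.8, -1.6]
opening: 0.125
```

Run:
```python
from h import *
for i in range(3): read_camera("side")
s=tip()
```

```text
53.62 tcp [515.   91.2  48.5] yawY -9.97 tilt [ 0.023 -0.014 -1.   ] F [ 1.  -1.  -1.8] op 10.0 q7 -0.35
tip [514.2  91.7  82.5]
```

Request:
send_rows:
  plan: "0 4 0 0.015; 0 4 -5 0; 0 0 -5 0"

```text
time: 53.87
tcp_pos: [0.5171, 0.0997, 0.0395]
tcp_rot: [2.37, 2.02, 0.019]
contact_force: [0.2, -0.2, -1.9]
opening: 0.12
```

Run:
```python
from h import *
for i in range(3): read_camera("side")
s=tip();p=read_camera("wrist");save(p,'w48',(160,140,420,380),2.3)
```

```text
54.02 tcp [516.2  98.4  38.9] yawY -9.17 tilt [ 0.025 -0.014 -1.   ] F [ 0.1  0.4 -0.2] op 10.2 q7 -0.35
tip [515.3  98.9  72.9]
```

View pics/w48.png

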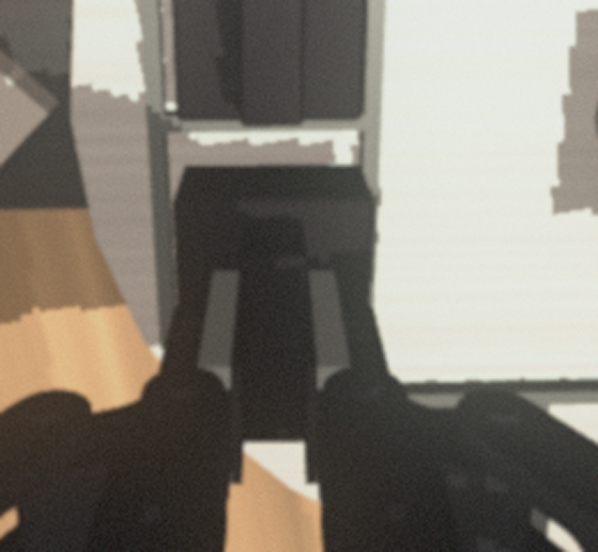

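Request:
send_rows:
  plan: "-1 1 -3 0; -0.5 0 -4 0; 0 0 -3 0"

```text
time: 54.32
tcp_pos: [0.5161, 0.0993, 0.0298]
tcp_rot: [2.371, 2.017, 0.02]
contact_force: [-0.1, 0.2, -1.4]
opening: 0.118
```

Run:
```python
from h import *
for i in range(3): read_camera("side")
s=tip();p=read_camera("wrist");save(p,'w49',(160,140,420,380),2.3)
```

```text
54.47 tcp [515.8  99.2  29.6] yawY -9.22 tilt [ 0.028 -0.014 -1.   ] F [ 0.8 -0.6 -1.1] op 10.6 q7 -0.35
tip [514.9  99.7  63.6]
```

View pics/w49.png

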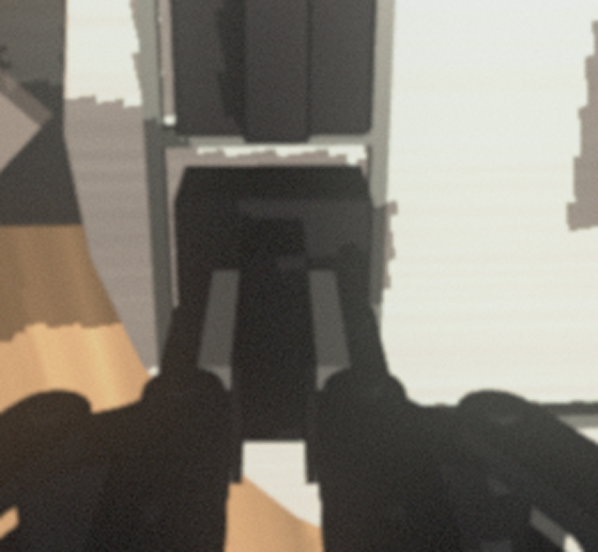

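Request:
send_rows:
  plan: "-1.5 0.3 -3 0; 0 0 -3 0; 0 0 -2 0"

```text
time: 54.77
tcp_pos: [0.5154, 0.0997, 0.022]
tcp_rot: [2.37, 2.016, 0.023]
contact_force: [0.4, -1.5, 8.8]
opening: 0.119
```

Run:
```python
from h import *
for i in range(3): read_camera("side")
s=tip();p=read_camera("wrist");save(p,'w50',(160,140,420,380),2.3)
```

```text
54.92 tcp [515.4  99.8  22.2] yawY -9.24 tilt [ 0.03  -0.013 -0.999] F [-0.3  0.  -0.7] op 10.3 q7 -0.34
tip [514.4 100.2  56.2]
```

View pics/w50.png

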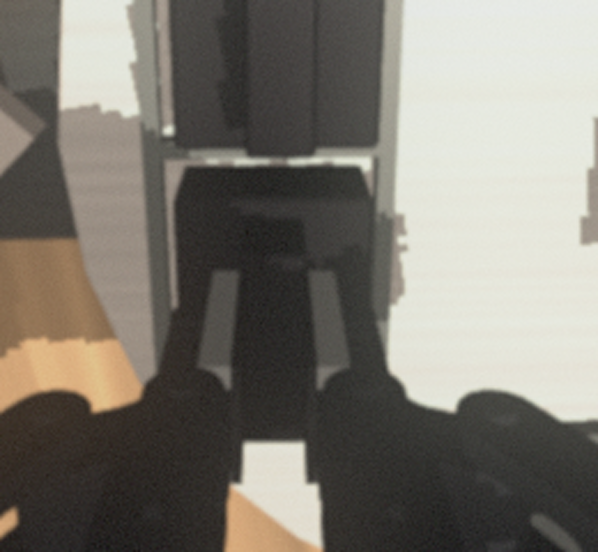

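It touched the floor (8.8 N momentarily) and lies inside the pocket. Releasing.

Request:
send_rows:
  plan: "0 0 -0.5 0; 0 0 0 0; 0 0 0 0; 0 0 0 0"
  gripper: 40

```text
time: 55.3
tcp_pos: [0.5161, 0.0999, 0.022]
tcp_rot: [2.37, 2.016, 0.024]
contact_force: [-0.4, -1.0, -0.0]
opening: 0.47
```

Request:
send_rows:
  plan: "0 0 10 0; 0 0 20 0; 0 0 40 0; 0 0 40 0; 0 0 40 0"

```text
time: 55.72
tcp_pos: [0.5051, 0.0966, 0.169]
tcp_rot: [2.376, 2.021, -0.012]
contact_force: [0.9, -0.3, 0.4]
opening: 0.47
```

Request:
send_rows:
  plan: "0 10 10 0; 8 20 0 0; 8 10 0 0"

```text
time: 55.97
tcp_pos: [0.5286, 0.1357, 0.1949]
tcp_rot: [2.378, 2.007, 0.023]
contact_force: [-0.0, 1.7, -0.3]
opening: 0.468
```

Run:
```python
from h import *
for i in range(3): read_camera("side")
p,s,C=deck();save(p,'w51')
m=np.all((C>[.53,-.03,.045])&(C<[.72,.07,.065]),-1)
n,l,st,ce=cv2.connectedComponentsWithStats(m.astype(np.uint8))
for i in range(1,n):
    if st[i,4]>100: print("core",st[i,4],rect(C[l==i][:,:2]),C[l==i][:,2].mean(),C[l==i][:,2].std())
m=np.all((C>[.57,.18,.044])&(C<[.72,.26,.056]),-1)
n,l,st,ce=cv2.connectedComponentsWithStats(m.astype(np.uint8))
for i in range(1,n):
    if st[i,4]>60: print("pin",rect(C[l==i][:,:2])[0])
q=read_camera("side");save(q,'s51',(180,100,480,400),2)
```

```text
56.12 tcp [527.6 133.6 192.5] yawY -9.68 tilt [ 0.027 -0.017 -1.   ] F [-0.8 -0.6 -0.3] op 39.9 q7 -0.47
tip [526.7 134.1 226.5]
knob 1054 (array([613.3, 113.6]), array([52.1, 14.7]), 81.16)
rib 618 (array([525.2, 156.6]), array([39.3, 11.6]), 79.92) 0.0683 0.0007
rib 525 (array([515.5, 100. ]), array([40.4, 11.3]), 79.95) 0.0682 0.001
bodytop 1551 (array([524.7, 156.2]), array([48.2, 39.1]), 80.71) 0.0503 0.0008
bodytop 1371 (array([515.4,  99.7]), array([48.2, 39.5]), 80.64) 0.0503 0.0009
core 900 (array([640.7,  14.1]), array([27.1, 34.9]), -9.29) 0.0535081746920599 0.0022948953572825737
core 494 (array([551.1,  27.7]), array([27.4, 20.6]), 82.86) 0.05358215436179211 0.002334936946311772
pin [627.7 207.2]
pin [667.6 200.9]
pin [588.4 213.5]
```

View pics/w51.png

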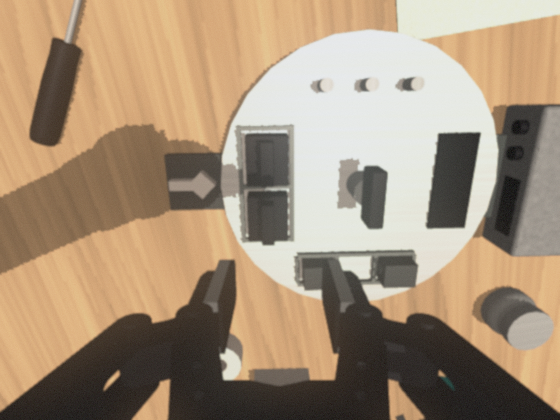

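View pics/s51.png

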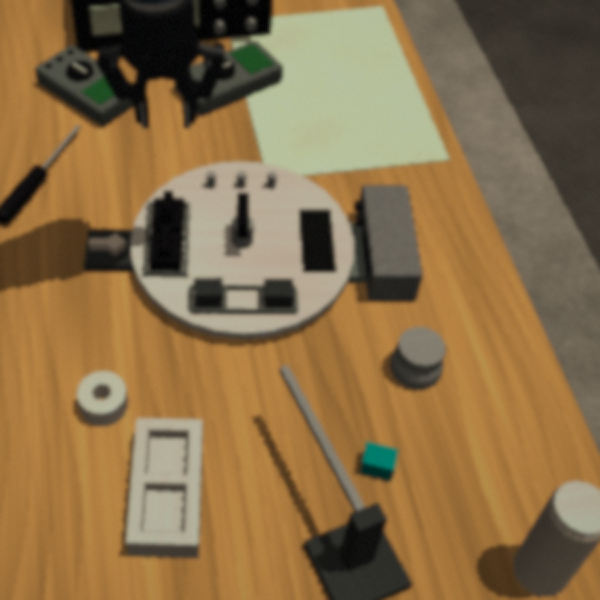

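Everything is seated and square, so I hand in.

Run:
```python
from h import *
print(workorder.finish_job())
```

```text
the job is handed in; nothing more can be done
None
```

The carousel is loaded and handed in after about 56 s, with the nest facing the pointer. No verdict was reported.

- **What I did:** I turned the rack to the pointer and slid the two cores that were on the bar into the two outer rack pockets. Then I turned the nest to the pointer and moved both potted blocks from the mould into it, rib up.
- **Last checks:**
  - The knob's long axis read 81.2°, and square to the pointer is about 81.1°.
  - Block body tops read 50 mm and rib tops 68 mm, as they should when seated.
  - Core tops read about 54 mm, which is seated. In the last wrist view one core was partly hidden by a finger, but it had read the same earlier and the side view shows it in place.
  - The bar and mould are empty, and the turquoise look-alike and the other things are where they were.
- **What went wrong or disagreed:**
  - My first grip on the knob closed above it. By the wrist camera the fingertips sit about 33 mm short of the reported TCP, so I worked with that offset.
  - Placing the first core nudged the disc about 2° off square. I turned it back before placing the second core.
  - The tool tilted by up to about 4° while the cores were being placed, but both ended up flat.

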